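# Pack the hand stamps into the snap-lid box

## Task

Pull the desk drawer open and pack all the wooden hand stamps that are in it into the storage box on the desk, leaving the tape roll and the eraser in the drawer. Then put the lid fully down on the box and only then press its four edge tabs one by one until every one is fully home, flat on the lid. Finish with the drawer pushed fully shut, the stamps in the closed box, and neither the mug nor the pencil cup knocked over.

Things in the scene. Friction and masses are not known exactly. Their poses are not given: they have to be found in the camera images.
- unit: low plywood desk-drawer unit with one drawer, fixed to the desk, 260 deep (its x) x 300 wide (its y) x 89 high; origin at the centre of its underside; the drawer front faces its -x (towards the robot), 130 from the origin
- unit_drawer0_handle (a point): grip point of the drawer handle: middle of a dark steel bar, 11 thick and 120 long along the unit's y, standing 40 off the drawer front (middle to face) and 68 above the desk; moves with the drawer
- drawer_floor (a point): centre of the drawer's inner floor, moving with the drawer, axes as the unit's; inner space 215 (x) by 258 (y)
- tub: open grey plastic storage box, fixed on the desk, outside 150 (x) x 120 (y) x 62 high, walls and floor 4 thick, inside 142 x 112; origin at the centre of its underside, z up
- lid: loose white lid of the storage box, 0.16 kg; origin at the centre of its underside, z up. From below: a lip 134 x 104, 8 high, that drops into the box with 4 play a side; a plate 156 (x) x 126 (y), z 8 to 12; in the middle on top a grip block 36 (x) x 16 (y), z 12 to 34. Seated, its origin is 54 above the box's; either way round fits
- stamp_0: wooden hand stamp, about 0.04 kg, may be absent (None): base 44 (x) x 28 (y) x 18 high, with a round turned knob 20 in diameter from z 18 to 40 on top; origin at the centre of its underside, z up through the knob. Starts upright in the drawer
- stamp_1: wooden hand stamp, about 0.04 kg, may be absent (None): base 44 (x) x 28 (y) x 18 high, with a round turned knob 20 in diameter from z 18 to 40 on top; origin at the centre of its underside, z up through the knob. Starts upright in the drawer
- stamp_2: wooden hand stamp, about 0.04 kg, may be absent (None): base 44 (x) x 28 (y) x 18 high, with a round turned knob 20 in diameter from z 18 to 40 on top; origin at the centre of its underside, z up through the knob. Starts upright in the drawer
- stamp_3: wooden hand stamp, about 0.04 kg, may be absent (None): base 44 (x) x 28 (y) x 18 high, with a round turned knob 20 in diameter from z 18 to 40 on top; origin at the centre of its underside, z up through the knob. Starts upright in the drawer
- tab_xp (a joint): snap tab in the middle of the lid's +x edge, rad: 0 to 0.1 standing up at the start (0 = 29 degrees), 0.5 lying flat on the plate = engaged. Stiff hinge that stays where it is left; about 3 to 4 N straight down at its press point turns it; no spring back
- tip_xp (a point): press point on the upper face of that tab, moving with it. The tab is a grey flap 32 wide, 28 long, 4 thick, hinged 28 inside the lid's +x edge, its free end over the edge; the point is 20 out from the hinge. When engaged it lies 16 above the lid's origin height
- tab_yp (a joint): snap tab in the middle of the lid's +y edge, rad: 0 to 0.1 standing up at the start (0 = 29 degrees), 0.5 lying flat on the plate = engaged. Stiff hinge that stays where it is left; about 3 to 4 N straight down at its press point turns it; no spring back
- tip_yp (a point): press point on the upper face of that tab, moving with it. The tab is a grey flap 32 wide, 28 long, 4 thick, hinged 28 inside the lid's +y edge, its free end over the edge; the point is 20 out from the hinge. When engaged it lies 16 above the lid's origin height
- tab_xn (a joint): snap tab in the middle of the lid's -x edge, rad: 0 to 0.1 standing up at the start (0 = 29 degrees), 0.5 lying flat on the plate = engaged. Stiff hinge that stays where it is left; about 3 to 4 N straight down at its press point turns it; no spring back
- tip_xn (a point): press point on the upper face of that tab, moving with it. The tab is a grey flap 32 wide, 28 long, 4 thick, hinged 28 inside the lid's -x edge, its free end over the edge; the point is 20 out from the hinge. When engaged it lies 16 above the lid's origin height
- tab_yn (a joint): snap tab in the middle of the lid's -y edge, rad: 0 to 0.1 standing up at the start (0 = 29 degrees), 0.5 lying flat on the plate = engaged. Stiff hinge that stays where it is left; about 3 to 4 N straight down at its press point turns it; no spring back
- tip_yn (a point): press point on the upper face of that tab, moving with it. The tab is a grey flap 32 wide, 28 long, 4 thick, hinged 28 inside the lid's -y edge, its free end over the edge; the point is 20 out from the hinge. When engaged it lies 16 above the lid's origin height
- tape: roll of tape lying flat in the drawer, 48 outside diameter, 18 high, stays in the drawer; origin at the centre of its underside
- eraser: white eraser 22 x 42 x 13 in the drawer, stays in the drawer; origin at the centre of its underside
- mug: white mug, 76 in diameter, 90 high, standing on the desk; origin at the centre of its underside, z up
- pencup: dark pencil cup, 72 in diameter, 100 high with pencils up to 175, standing on the desk; origin at the centre of its underside, z up
- glue: glue stick standing on the desk, 27 in diameter, 97 high; origin at the centre of its underside, z up; may be moved or fall without harm
- unit_drawer0 (a joint): the drawer, m: 0 shut, grows as it is pulled out along the unit's -x, stop at 0.18; it stays where left (about 1 N of friction). Its floor is 22 above the desk, its side walls end at 67, its front panel at 76
Things that resemble listed ones, but are neither listed nor needed, are in the scene too. There is more than one size of the lid; the one meant has the size given above.

How it is judged:
By the outcome, as a careful person would: the job done as asked, in the order asked, and still so for the second after the job is handed in, with the robot touching nothing.
Of stamp_0, stamp_1, stamp_2, stamp_3 only 2 to 4 are there at a start; the rules pass over those that are not, and their reading is None.
At some moment in a run one of lid, stamp_0, stamp_1, stamp_2, stamp_3 may be knocked a few centimetres aside while the robot is not near it.
Once in a run the grip may slacken for a moment while it holds something.
It also fails if it takes over 210 s, if anything falls off the work surface, if the arm or the gripper's body presses on something with over 40 N, if the wrist force passes 120 N, or if a joint passes its speed limit or range.

## Robot

A 6-joint arm with a two-finger parallel gripper is mounted at the origin on the work surface. World frame = base frame: x ahead of the robot, y to its left, z up, the work surface at z = 0. Lengths are in m, angles in rad, forces in N, time in s.
With the tool pointing down it reaches from about 0.35 to 0.775 m from the base axis. Payload 7.3 kg.
Tool frame: the origin (TCP) lies on the centre line of the jaws, within the pads' length; the fingertips stand 11 mm ahead of it and the grasp point (between the pads) lies 8 mm behind it; y points along the fingers, z is the direction in which the jaws open and shut, and the axes are right-handed (so a half turn about y gives the same grasp; the last joint's range is limited). The gripper opens to 92 mm and grips with 3 to 60 N. Pads are 19 mm wide; open, the fingers measure 130 mm over their backs; the gripper's body (75 mm by 190 mm) begins 47 mm behind the grasp point.
Start: joints at [1.086, 0.342, 1.524, -0, 1.275, -0.146], TCP at [0.174, 0.495, 0.238] pointing down, gripper open.
Joint ranges: [-2.53, 2.53], [-0.77, 2.02], [0.04, 2.7], [-1, 4.14], [0.28, 2.66], [-3.11, 3.11]. Speed limits (rad/s): [2.57, 2.57, 3.14, 3.14, 3.14, 3.14].

## Interface

Orientations are given as [roll, pitch, yaw] about the fixed x, y, z axes, in that order (R = Rz(yaw) Ry(pitch) Rx(roll)).
In Python, from cell import robot, cams gives the robot as it stands.
- The arm moves only by the tool apply_moves, never from a script. Its argument "plan" is a list of rows, each a list of 7 numbers: the shift along the tool's x, y, z in m, then the turn, a rotation vector about the tool's x, y, z in degrees, then the gripper command: -1 is fully open, 1 is shut, values between are in proportion. A call has exactly 5 rows; each row is the pose to reach, as a shift and turn from the pose commanded when the call began, along the tool's axes at that moment; what a row does not reach only later rows make up. A row lasts 1/8 s, in which the tool goes at most 62.5 mm and 10.7 degrees, less where a joint would pass 70% of its speed; a pose out of reach is approached as far as the arm can. A call with a gripper value outside its range is refused whole. The fingers move at their own pace and stop on an object; "squeeze" is the grip in N (left out, the last holds). Time passes only in rows, so rows that repeat a pose let the fingers close, or fill a call up. It gives the time, the measured TCP pose, the force and the opening at its end, in the units of the state.
- robot.observe(): the state, without advancing time (a new reading comes with each control period).
- cams.read_camera(name): name is "side" or "top" or "wrist"; returns the picture (480x640x3 uint8, blue, green, red); there is no depth.
- cams.calibration(name): a dict with "fx", "fy", "cx", "cy" (pixels), "extrinsics" (4x4, takes a point from world to camera coordinates); the wrist camera has in their place "T_tool_cam" (4x4, takes a point from camera to tool coordinates, whose origin is the TCP and whose axes are the tool frame's). Camera axes: x right, y up, looking along -z (the intrinsics and any distortion apply to the point x, -y, -z); pixel columns grow to the right and rows downward; lengths in m; the calibration is good to about 2 mm. A picture is of the moment at which its call begins: read the wrist's pose just before it. calibration takes no time and is no camera call.
- robot.hand_in(): hands the job in, once; it reports no verdict.
The state is a dict: "time": time; "qpos": joint angles; "qvel": joint speeds; "joint_efforts": joint torques, N m; "tool_pos": TCP position; "tool_rot": TCP orientation; "contact_force": force on the tool from outside, world axes, zero at the start; "torque": the same for the moment, N m; "opening": finger opening in m.
Only numpy, scipy, OpenCV 4.12 (cv2) and the standard library are available. Lean on these libraries where they do the work, as an engineer would, in place of code of your own. Each camera call takes 0.05 s, during which the arm holds its last target. There are 200 camera calls.

## Working session

There is one attempt and no reset: what is moved stays moved. The work goes in short steps, Python scripts to look and compute and a tool call to move; the robot and the scene stay as the last step left them, time stands still between calls to the robot, and variables do not carry over. Pictures are saved under pics/ and viewed, about 12 in all and at most 16, crops included, and the job is handed in when it is done.

Besides the shell and the picture viewer there is one more tool, called after "Emit:" as name(argument=value, ...), one argument or row to a line, values as JSON. apply_moves: Moves the arm, as the interface text tells. Its arguments: {"type":"object","properties":{"plan":{"type":"array","items":{"type":"array","items":{"type":"number"}}},"squeeze":{"type":"number"}},"required":["plan"]}

```bash
mkdir -p pics; ls
cat > h.py <<'E'
import numpy as np, cv2
from cell import robot, cams
from scipy.spatial.transform import Rotation as R
def cam(n):
    c=cams.calibration(n)
    return c
def wcam_ext(c,s):
    T=np.eye(4);T[:3,:3]=R.from_euler('xyz',s['tool_rot']).as_matrix();T[:3,3]=s['tool_pos']
    return np.linalg.inv(T@np.array(c['T_tool_cam']))
def ext(n,s=None):
    c=cams.calibration(n)
    return c,(wcam_ext(c,s or robot.observe()) if n=='wrist' else np.array(c['extrinsics']))
def proj(n,p,s=None):
    c,E=ext(n,s);q=E[:3,:3]@np.array(p)+E[:3,3]
    return c['cx']+c['fx']*q[0]/-q[2], c['cy']+c['fy']*-q[1]/-q[2]
def pix(n,u,v,z,s=None):
    c,E=ext(n,s);d=np.array([(u-c['cx'])/c['fx'],-(v-c['cy'])/c['fy'],-1])
    Ri=E[:3,:3].T;o=-Ri@E[:3,3];d=Ri@d
    return o+d*(z-o[2])/d[2]
def snap(n,f):
    s=robot.observe();im=np.array(cams.read_camera(n));cv2.imwrite('pics/'+f,im);return s,im
def rel(p):
    "world target point -> shift in tool axes from current pose"
    s=robot.observe();return R.from_euler('xyz',s['tool_rot']).as_matrix().T@(np.array(p)-s['tool_pos'])
def st():
    s=robot.observe();print({k:np.round(s[k],4).tolist() for k in('time','qpos','tool_pos','tool_rot','contact_force','opening')})
    print(np.round(R.from_euler('xyz',s['tool_rot']).as_matrix(),3).tolist())
E
python3 - <<'E'
from h import *
st()
for n in('top','side'):
    snap(n,n+'0.png');c=cams.calibration(n);print({k:(np.round(v,3).tolist()) for k,v in c.items()})
print({k:(np.round(v,3).tolist()) for k,v in cams.calibration('wrist').items()})
E
```

```text
pics
{'time': 0.0, 'qpos': [1.086, 0.3427, 1.525, -0.0, 1.2754, -0.146], 'tool_pos': [0.1743, 0.4948, 0.237], 'tool_rot': [-1.5724, 0.0002, -0.3388], 'contact_force': [-0.0291, 0.61, 0.4271], 'opening': 0.0919}
[[0.943, -0.001, 0.332], [-0.332, -0.001, 0.943], [-0.0, -1.0, -0.002]]
{'fx': 456.446, 'fy': 456.446, 'cx': 316.207, 'cy': 236.686, 'extrinsics': [[0.002, -1.0, -0.009, -0.105], [0.987, 0.001, 0.161, -0.532], [-0.161, -0.009, 0.987, -1.074], [0.0, 0.0, 0.0, 1.0]]}
{'fx': 511.626, 'fy': 511.626, 'cx': 313.818, 'cy': 236.861, 'extrinsics': [[-0.933, -0.36, 0.018, 0.458], [0.238, -0.579, 0.779, -0.218], [-0.27, 0.731, 0.626, -0.892], [0.0, 0.0, 0.0, 1.0]]}
{'fx': 333.988, 'fy': 333.988, 'cx': 315.034, 'cy': 235.244, 'T_tool_cam': [[0.001, -0.966, -0.257, -0.069], [0.0, 0.257, -0.966, -0.146], [1.0, 0.001, 0.001, 0.0], [0.0, 0.0, 0.0, 1.0]]}
```

View pics/top0.png

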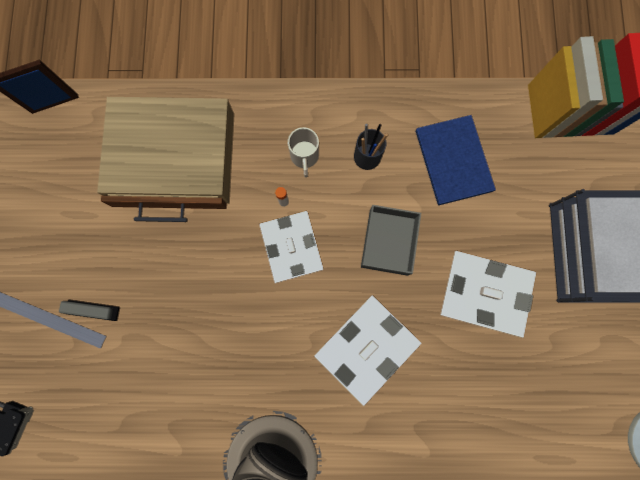

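View pics/side0.png

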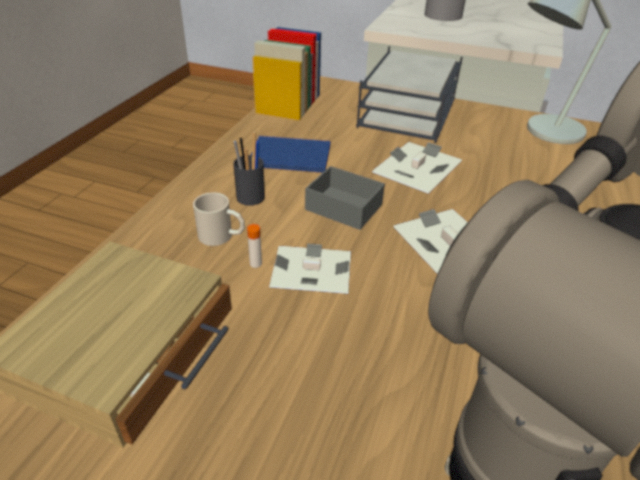

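The drawer unit is at (165,150), with its handle bar at (160,219). The box is at (391,240), the mug at (303,147), the pencil cup at (370,150) and the glue at (281,193). There are three lid candidates, A (291,247), B (368,350) and C (490,293), so I'll measure their sizes.

Run:
```python
from h import *
im=cv2.imread('pics/top0.png')
def quad(box,z,mask):
    cs,_=cv2.findContours(mask,cv2.RETR_EXTERNAL,cv2.CHAIN_APPROX_NONE)
    c=max(cs,key=cv2.contourArea)+np.array([box[0],box[1]])
    w=np.array([pix('top',u,v,z)[:2] for u,v in c[:,0]],np.float32)
    return cv2.minAreaRect(w)
for n,b in dict(A=(255,205,330,290),B=(310,290,425,410),C=(435,245,540,345)).items():
    cr=im[b[1]:b[3],b[0]:b[2]]; hsv=cv2.cvtColor(cr,cv2.COLOR_BGR2HSV)
    m=((hsv[...,1]<40)&(hsv[...,2]>150)).astype(np.uint8)*255
    m=cv2.morphologyEx(m,cv2.MORPH_CLOSE,np.ones((5,5)))
    print(n,quad(b,.012,m))
b=(350,195,430,285);cr=im[b[1]:b[3],b[0]:b[2]]; hsv=cv2.cvtColor(cr,cv2.COLOR_BGR2HSV)
m=((hsv[...,1]<60)&(hsv[...,2]<140)).astype(np.uint8)*255
print('tub',quad(b,.062,m))
for n,u,v,z in[('handle l',137,219,.068),('handle r',185,219,.068),('unit bl',106,98,.089),('unit br',229,99,.089),('unit fr',223,196,.089),('unit fl',101,194,.089),('panel fl',101,201,.076),('panel fr',228,207,.076),('mug',303,140,.09),('pen',370,137,.1),('glue',281,193,.097)]: print(n,np.round(pix('top',u,v,z),3))
a=cv2.resize(im[195:290,250:330],None,fx=5,fy=5);bb=cv2.resize(im[190:290,350:430],None,fx=4.75,fy=4.75)
cv2.imwrite('pics/c1.png',np.hstack([a[:475],bb[:475]]))
```

```text
A ((0.5132982730865479, -0.040025003254413605), (0.15473629534244537, 0.12536317110061646), 15.626358985900879)
B ((0.2618960440158844, -0.22834739089012146), (0.1644832193851471, 0.20410791039466858), 45.64963150024414)
C ((0.3970246911048889, -0.5270956754684448), (0.20438481867313385, 0.16423039138317108), 74.88067626953125)
tub ((0.5221673846244812, -0.28315696120262146), (0.12304911762475967, 0.15518870949745178), 80.29834747314453)
handle l [0.571 0.328 0.068]
handle r [0.571 0.212 0.068]
unit bl [0.872 0.416 0.089]
unit br [0.868 0.111 0.089]
unit fr [0.622 0.118 0.089]
unit fl [0.627 0.41  0.089]
panel fl [0.613 0.415 0.076]
panel fr [0.598 0.107 0.076]
mug [ 0.762 -0.072  0.09 ]
pen [ 0.765 -0.233  0.1  ]
glue [ 0.627 -0.021  0.097]
```

View pics/c1.png

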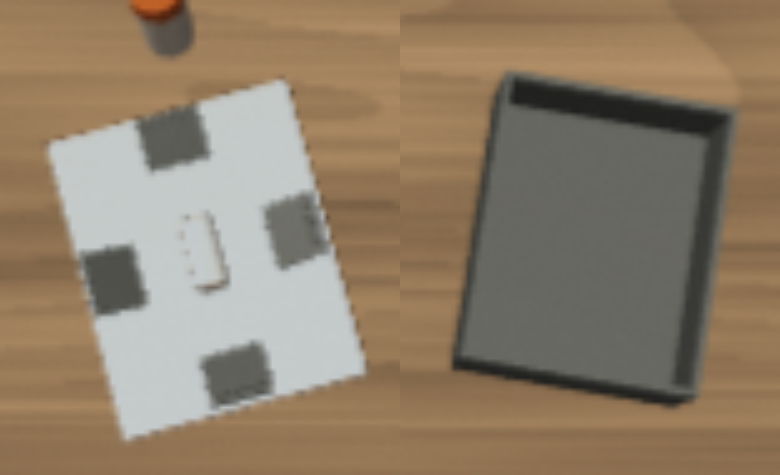

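Lid A measures 155 x 125 mm, which matches 156 x 126. B and C are about 204 x 164, so **A is the lid**. It sits at (0.513,-0.040) with yaw about 15.6°. Next I'll move over the handle.

```bash
cat >> h.py <<'E'
def to(x,y,z,th):
    "print total shift and rotvec(deg) to reach tool-down pose with jaw angle th(deg)"
    s=robot.observe();C=R.from_euler('xyz',s['tool_rot']);t=np.radians(th);c,sn=np.cos(t),np.sin(t)
    T=R.from_matrix(np.array([[sn,0,c],[-c,0,sn],[0,-1,0]]))
    d=C.as_matrix().T@(np.array([x,y,z])-s['tool_pos']);r=np.degrees((C.inv()*T).as_rotvec())
    print('to',np.round(d,4).tolist(),np.round(r,2).tolist(),'f',np.round(s['contact_force'],1).tolist(),'op',round(float(s['opening']),4),'t',round(float(s['time']),2),'p',np.round(s['tool_pos'],4).tolist())
E
python3 -c "
from h import *
to(.571,.27,.18,1)"
```

```text
to [0.4489, 0.0572, -0.0802] [0.07, 69.59, 0.04] f [-0.0, 0.2, 0.6] op 0.0921 t 0.1 p [0.1743, 0.4949, 0.2371]
```

Emit:
apply_moves(
  plan=[
    [0.045,0,-0.01,0,10,0,-1],
    [0.1,0,-0.02,0,20,0,-1],
    [0.155,0,-0.03,0,30,0,-1],
    [0.21,0,-0.04,0,40,0,-1],
    [0.265,0,-0.05,0,50,0,-1],
  ],
  squeeze=20,
)

```text
time: 0.72
tool_pos: [0.4091, 0.3588, 0.2375]
tool_rot: [-1.571, 0.0, -1.217]
contact_force: [-0.0, 0.7, 0.1]
opening: 0.0918
```

```bash
python3 -c "
from h import *
to(.571,.27,.18,1)"
```

```text
to [0.1393, 0.0574, 0.1212] [0.03, 19.26, 0.0] f [-0.0, 0.7, 0.1] op 0.0918 t 0.72 p [0.4091, 0.3588, 0.2375]
```

Emit:
apply_moves(
  plan=[
    [0.04,0.015,0.035,0,7,0,0.2],
    [0.08,0.03,0.07,0,14,0,0.35],
    [0.139,0.057,0.121,0,19.3,0,0.35],
    [0.139,0.057,0.121,0,19.3,0,0.35],
    [0.139,0.057,0.121,0,19.3,0,0.35],
  ],
)

```text
time: 1.35
tool_pos: [0.57, 0.2717, 0.1795]
tool_rot: [-1.573, -0.0, -1.549]
contact_force: [-1.2, 0.6, 0.2]
opening: 0.0462
```

```bash
python3 -c "
from h import *
st();s,im=snap('wrist','w1.png');print(proj('wrist',(.571,.27,.068),s))"
```

```text
{'time': 1.35, 'qpos': [0.3233, 0.5847, 1.2913, 0.0004, 1.2679, 0.3017], 'tool_pos': [0.57, 0.2717, 0.1795], 'tool_rot': [-1.5731, -0.0004, -1.5493], 'contact_force': [-1.1661, 0.6217, 0.2248], 'opening': 0.0462}
[[0.022, -0.002, 1.0], [-1.0, -0.0, 0.022], [0.0, -1.0, -0.002]]
(np.float64(316.26681734840827), np.float64(237.89919740798743))
```

View pics/w1.png

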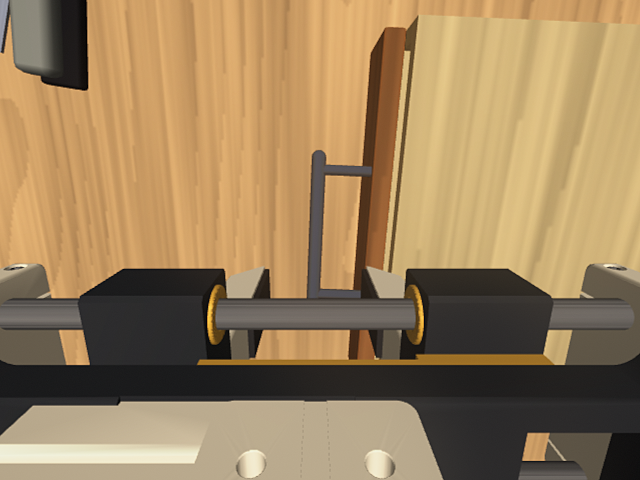

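```bash
python3 -c "
from h import *
for p in [(319,155,.072),(315,292,.072),(319,170,.07),(315,292,.07),(420,15,.089),(388,275,.089),(393,28,.076),(361,340,.076)]: print(p,np.round(pix('wrist',*p),4))
to(.571,.272,.06,1)"
```

```text
(319, 155, 0.072) [0.5709 0.3356 0.072 ]
(315, 292, 0.072) [0.5704 0.2256 0.072 ]
(319, 170, 0.07) [0.5712 0.3245 0.07  ]
(315, 292, 0.07) [0.5704 0.2247 0.07  ]
(420, 15, 0.089) [0.6318 0.4226 0.089 ]
(388, 275, 0.089) [0.6254 0.2486 0.089 ]
(393, 28, 0.076) [0.6181 0.419  0.076 ]
(361, 340, 0.076) [0.6102 0.1843 0.076 ]
to [0.0007, 0.1204, 0.0019] [0.08, 0.31, -0.01] f [-0.5, -0.1, 0.4] op 0.0429 t 1.4 p [0.5693, 0.2727, 0.1804]
```

Emit:
apply_moves(
  plan=[
    [0,0.0,0.001,0,-1,0,0.35],
    [0,0.03,0.001,0,-1,0,0.35],
    [0,0.06,0.001,0,-1,0,0.35],
    [0,0.09,0.001,0,-1,0,0.35],
    [0,0.12,0.001,0,-1,0,0.35],
  ],
)

```text
time: 2.02
tool_pos: [0.5702, 0.2739, 0.0611]
tool_rot: [-1.569, 0.001, -1.528]
contact_force: [0.3, -0.2, -0.9]
opening: 0.0296
```

Emit:
apply_moves(
  plan=[
    [0,0,0,0,0,0,1],
    [0,0,0,0,0,0,1],
    [0,0,0,0,0,0,1],
    [0,0,0,0,0,0,1],
    [0,0,0,0,0,0,1],
  ],
)

```text
time: 2.65
tool_pos: [0.5719, 0.2733, 0.0625]
tool_rot: [-1.567, 0.002, -1.531]
contact_force: [-1.5, 3.1, 6.4]
opening: 0.0109
```

```bash
python3 -c "
from h import *
st()
to(.571,.272,.06,2)"
```

```text
{'time': 2.65, 'qpos': [0.3245, 0.707, 1.4141, 0.0009, 1.0168, 0.2842], 'tool_pos': [0.5719, 0.2733, 0.0625], 'tool_rot': [-1.5675, 0.0018, -1.531], 'contact_force': [-1.4907, 3.0602, 6.4082], 'opening': 0.0109}
[[0.04, 0.003, 0.999], [-0.999, 0.002, 0.04], [-0.002, -1.0, 0.003]]
to [0.0012, 0.0025, -0.001] [-0.19, 0.28, -0.1] f [-1.5, 3.1, 6.4] op 0.0109 t 2.65 p [0.5719, 0.2733, 0.0625]
```

Emit:
apply_moves(
  plan=[
    [0,0,-0.01,0,0,0,1],
    [0,0,-0.03,0,0,0,1],
    [0,0,-0.05,0,0,0,1],
    [0,0,-0.07,0,0,0,1],
    [0,0,-0.09,0,0,0,1],
  ],
)

```text
time: 3.28
tool_pos: [0.4829, 0.2743, 0.0627]
tool_rot: [-1.562, 0.01, -1.532]
contact_force: [2.8, 27.9, -2.0]
opening: 0.01
```

Emit:
apply_moves(
  plan=[
    [0,0,-0.02,0,0,0,1],
    [0,0,-0.04,0,0,0,1],
    [0,0,-0.06,0,0,0,1],
    [0,0,-0.075,0,0,0,1],
    [0,0,-0.085,0,0,0,1],
  ],
)

```text
time: 3.9
tool_pos: [0.399, 0.2712, 0.0628]
tool_rot: [-1.56, 0.011, -1.533]
contact_force: [2.4, 30.7, -4.3]
opening: 0.0107
```

```bash
python3 -c "
from h import *
st()"
```

```text
{'time': 3.9, 'qpos': [0.4341, 0.4847, 1.8701, 0.0085, 0.7731, 0.3898], 'tool_pos': [0.399, 0.2712, 0.0628], 'tool_rot': [-1.5604, 0.0108, -1.5326], 'contact_force': [2.393, 30.738, -4.3355], 'opening': 0.0107}
[[0.038, 0.01, 0.999], [-0.999, 0.011, 0.038], [-0.011, -1.0, 0.01]]
```

Emit:
apply_moves(
  plan=[
    [-0.004,0,-0.003,0,0,0,1],
    [-0.004,0,-0.006,0,0,0,1],
    [-0.004,0,-0.007,0,0,0,1],
    [-0.004,0,-0.007,0,0,0,0.4],
    [-0.004,0,-0.007,0,0,0,0.35],
  ],
)

```text
time: 4.53
tool_pos: [0.3888, 0.2688, 0.0609]
tool_rot: [-1.571, -0.0, -1.531]
contact_force: [0.2, 0.4, 0.5]
opening: 0.026
```

Emit:
apply_moves(
  plan=[
    [0,0,0,0,0,0,0.35],
    [0,-0.04,0,0,0,0,0.35],
    [0,-0.09,0,0,0,0,0.35],
    [0,-0.14,0,0,0,0,0.35],
    [0,-0.19,0,0,0,0,0.35],
  ],
)

```text
time: 5.15
tool_pos: [0.3884, 0.2687, 0.2522]
tool_rot: [-1.571, -0.0, -1.531]
contact_force: [0.6, 0.0, -0.3]
opening: 0.03
```

```bash
python3 -c "
from h import *
st();to(.49,.30,.30,0)"
```

```text
{'time': 5.15, 'qpos': [0.4429, 0.2337, 1.6357, -0.0001, 1.2731, 0.403], 'tool_pos': [0.3884, 0.2687, 0.2522], 'tool_rot': [-1.5715, -0.0004, -1.5309], 'contact_force': [0.5757, 0.0135, -0.2721], 'opening': 0.03}
[[0.04, -0.001, 0.999], [-0.999, -0.0, 0.04], [0.0, -1.0, -0.001]]
to [-0.0272, -0.0479, 0.1027] [0.04, 2.29, 0.02] f [0.6, 0.0, -0.3] op 0.03 t 5.15 p [0.3884, 0.2687, 0.2522]
```

Emit:
apply_moves(
  plan=[
    [0.02,-0.01,0.02,0,2,0,0.1],
    [0.04,-0.02,0.05,0,2,0,0.1],
    [0.06,-0.04,0.08,0,2,0,0.1],
    [0.07,-0.05,0.1,0,2,0,0.1],
    [0.07,-0.05,0.1,0,2,0,0.1],
  ],
)

```text
time: 5.78
tool_pos: [0.4926, 0.2023, 0.3007]
tool_rot: [-1.571, -0.0, -1.568]
contact_force: [-0.7, -0.1, 0.7]
opening: 0.0411
```

```bash
python3 -c "
from h import *
st();snap('wrist','w2.png');snap('top','t2.png')"
```

```text
{'time': 5.775, 'qpos': [0.2458, 0.315, 1.3888, -0.0002, 1.4375, 0.2427], 'tool_pos': [0.4926, 0.2023, 0.3007], 'tool_rot': [-1.5705, -0.0001, -1.5677], 'contact_force': [-0.7087, -0.0828, 0.7226], 'opening': 0.0411}
[[0.003, 0.0, 1.0], [-1.0, -0.0, 0.003], [0.0, -1.0, 0.0]]
```

View pics/w2.png

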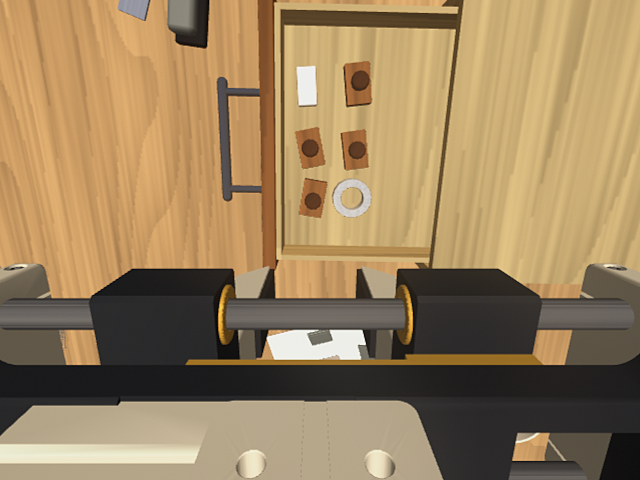

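Four stamps are in the drawer, with knobs at about (360,80), (310,148), (357,150) and (313,201). The tape is at (352,198) and the eraser at (307,86). I'll write a knob detector next.

```bash
cat >> h.py <<'E'
def knobs(n='wrist',f='tmp.png',show=True):
    s,im=snap(n,f);h=cv2.cvtColor(im,cv2.COLOR_BGR2HSV)
    m=((h[...,2]<100)&(h[...,1]>90)&((h[...,0]<20)|(h[...,0]>170))).astype(np.uint8)
    m=cv2.morphologyEx(m,cv2.MORPH_OPEN,np.ones((3,3)))
    k,l,a,c=cv2.connectedComponentsWithStats(m);out=[]
    for i in range(1,k):
        x,y,w,hh,ar=a[i]
        if (80<ar<3000 if n=='wrist' else 15<ar<200) and .6<w/hh<1.6 and y<262:
            p=pix(n,*c[i],.060,s)
            if .35<p[0]<.70 and .1<p[1]<.45: out.append(p); show and print('knob',np.round(c[i],1),ar,np.round(p,4))
    return out
E
python3 -c "
from h import *
knobs();
im=cv2.imread('pics/w2.png');print(im[148,310],im[150,357],im[140,300],im[163,320])
for p in [(283,25,.067),(455,25,.067),(440,255,.067),(283,250,.067)]: print(p,np.round(pix('wrist',*p),4))
"
```

```text
knob [361.9  81.3] 282 [0.54   0.3393 0.06  ]
knob [311.4 148.7] 220 [0.4863 0.2696 0.06  ]
knob [358.6 150.8] 228 [0.5392 0.2676 0.06  ]
knob [314.3 201.4] 206 [0.4898 0.2102 0.06  ]
[35 57 91] [38 61 96] [ 59 107 166] [ 56 104 163]
(283, 25, 0.067) [0.4573 0.3902 0.067 ]
(455, 25, 0.067) [0.6302 0.3909 0.067 ]
(440, 255, 0.067) [0.6396 0.1479 0.067 ]
(283, 250, 0.067) [0.4526 0.1532 0.067 ]
```

Emit:
apply_moves(
  plan=[
    [0,0.01,0,0,-10,0,0.1],
    [0,0.02,0,0,-20,0,0.1],
    [0,0.03,0,0,-30,0,0.1],
    [0,0.04,0,0,-40,0,0.1],
    [0,0.05,0,0,-50,0,0.1],
  ],
)

```text
time: 6.55
tool_pos: [0.4904, 0.2037, 0.25]
tool_rot: [-1.572, 0.001, -0.686]
contact_force: [0.4, 0.4, 0.2]
opening: 0.0415
```

Emit:
apply_moves(
  plan=[
    [0,0.01,0,0,-10,0,0.1],
    [0,0.02,0,0,-20,0,0.1],
    [0,0.03,0,0,-30,0,0.1],
    [0,0.05,0,0,-40,0,0.1],
    [0,0.06,0,0,-40,0,0.1],
  ],
)

```text
time: 7.18
tool_pos: [0.4902, 0.2035, 0.1896]
tool_rot: [-1.571, 0.002, 0.004]
contact_force: [-0.1, -0.7, 0.3]
opening: 0.0411
```

```bash
python3 -c "
from h import *
st();knobs();to(.489,.2105,.055,90)"
```

```text
{'time': 7.175, 'qpos': [0.249, 0.3972, 1.5808, 0.0001, 1.1658, -1.3263], 'tool_pos': [0.4902, 0.2035, 0.1896], 'tool_rot': [-1.5712, 0.0022, 0.0045], 'contact_force': [-0.0597, -0.6767, 0.2869], 'opening': 0.0411}
[[1.0, -0.002, -0.004], [0.004, -0.0, 1.0], [-0.002, -1.0, -0.0]]
knob [388.7 219.4] 169 [0.4805 0.2655 0.06  ]
knob [324.5 222.2] 128 [0.4831 0.2115 0.06  ]
to [-0.0005, 0.1337, 0.0072] [0.04, 0.13, -0.2] f [-0.6, -0.5, -0.1] op 0.0416 t 7.22 p [0.49, 0.2034, 0.1887]
```

Emit:
apply_moves(
  plan=[
    [-0.001,0.04,0.007,0,0,0,0.1],
    [-0.001,0.08,0.007,0,0,0,0.1],
    [-0.001,0.11,0.007,0,0,0,0.1],
    [-0.001,0.125,0.007,0,0,0,0.1],
    [-0.001,0.133,0.007,0,0,0,0.1],
  ],
)

```text
time: 7.85
tool_pos: [0.4908, 0.2104, 0.0576]
tool_rot: [-1.571, -0.0, 0.004]
contact_force: [0.0, 0.8, 0.4]
opening: 0.0411
```

Emit:
apply_moves(
  plan=[
    [0,0,0,0,0,0,1],
    [0,0,0,0,0,0,1],
    [0,0,0,0,0,0,1],
    [0,0,0,0,0,0,1],
    [0,-0.02,0,0,0,0,1],
  ],
)

```text
time: 8.48
tool_pos: [0.4897, 0.2099, 0.077]
tool_rot: [-1.571, 0.003, 0.005]
contact_force: [0.8, 0.1, 0.8]
opening: 0.0193
```

Emit:
apply_moves(
  plan=[
    [0,-0.03,0,0,0,0,1],
    [0,-0.06,0,0,0,0,1],
    [0,-0.09,0,0,0,0,1],
    [0,-0.12,0,0,0,0,1],
    [0,-0.14,0,0,0,0,1],
  ],
  squeeze=25,
)

```text
time: 9.1
tool_pos: [0.4908, 0.2102, 0.2193]
tool_rot: [-1.57, -0.002, 0.005]
contact_force: [0.0, -0.8, -0.5]
opening: 0.0191
```

```bash
python3 -c "
from h import *
st();to(.50,.0,.22,35);to(.516,-.255,.22,-9.7)"
```

```text
{'time': 9.1, 'qpos': [0.2611, 0.3728, 1.5309, 0.0001, 1.2363, -1.3147], 'tool_pos': [0.4908, 0.2102, 0.2193], 'tool_rot': [-1.5703, -0.0015, 0.0049], 'contact_force': [0.0401, -0.7724, -0.5152], 'opening': 0.0191}
[[1.0, 0.002, -0.005], [0.005, 0.0, 1.0], [0.002, -1.0, 0.0]]
to [0.0082, -0.0008, -0.2103] [-0.07, 55.28, 0.07] f [0.0, -0.8, -0.5] op 0.0191 t 9.1 p [0.4908, 0.2102, 0.2193]
to [0.0229, -0.0009, -0.4654] [-0.1, 99.98, 0.04] f [0.0, -0.8, -0.5] op 0.0191 t 9.1 p [0.4908, 0.2102, 0.2193]
```

Emit:
apply_moves(
  plan=[
    [0,0,-0.045,0,10,0,1],
    [0,0,-0.1,0,20,0,1],
    [0,0,-0.16,0,30,0,1],
    [0,0,-0.215,0,40,0,1],
    [0,0,-0.27,0,50,0,1],
  ],
)

```text
time: 9.72
tool_pos: [0.4916, -0.0616, 0.2178]
tool_rot: [-1.571, -0.0, -0.873]
contact_force: [0.6, -0.5, -0.0]
opening: 0.019
```

```bash
python3 -c "
from h import *
to(.488,-.3036,.16,-9.7)"
```

```text
to [0.1832, 0.0578, -0.1582] [-0.02, 49.65, -0.0] f [0.6, -0.5, -0.0] op 0.019 t 9.72 p [0.4916, -0.0616, 0.2178]
```

Emit:
apply_moves(
  plan=[
    [0.036,0,-0.032,0,10,0,1],
    [0.073,0,-0.064,0,20,0,1],
    [0.11,0,-0.096,0,30,0,1],
    [0.15,0.03,-0.13,0,40,0,1],
    [0.183,0.057,-0.158,0,49.6,0,1],
  ],
)

```text
time: 10.35
tool_pos: [0.4894, -0.3036, 0.16]
tool_rot: [-1.57, -0.0, -1.74]
contact_force: [-0.3, -0.1, 0.2]
opening: 0.0194
```

Emit:
apply_moves(
  plan=[
    [0,0,0,0,0,0,1],
    [0,0.04,0,0,0,0,1],
    [0,0.08,0,0,0,0,1],
    [0,0.105,0,0,0,0,1],
    [0,0.119,0,0,0,0,1],
  ],
)

```text
time: 10.98
tool_pos: [0.4898, -0.3004, 0.0411]
tool_rot: [-1.572, 0.001, -1.731]
contact_force: [0.4, 0.4, 0.0]
opening: 0.0187
```

```bash
python3 -c "
from h import *
to(.488,-.3036,.04,-9.7)"
```

```text
to [0.0034, 0.0011, -0.0012] [0.05, 0.5, -0.05] f [0.4, 0.4, 0.0] op 0.0187 t 10.97 p [0.4898, -0.3004, 0.0411]
```

Emit:
apply_moves(
  plan=[
    [0,0.001,0,0,0,0,0.3],
    [0,0.001,0,0,0,0,0.3],
    [0,0.001,0,0,0,0,0.3],
    [0,-0.01,0,0,0,0,0.3],
    [0,-0.04,0,0,0,0,0.3],
  ],
)

```text
time: 11.6
tool_pos: [0.4891, -0.3011, 0.0819]
tool_rot: [-1.573, 0.001, -1.733]
contact_force: [-0.2, -0.4, 0.6]
opening: 0.0318
```

Emit:
apply_moves(
  plan=[
    [0,-0.05,0,0,0,0,0.3],
    [0,-0.1,0,0,0,0,0.3],
    [0.01,-0.15,0.01,0,0,0,0.3],
    [0.01,-0.2,0.02,0,0,0,0.3],
    [0.01,-0.22,0.03,0,0,0,0.3],
  ],
)

```text
time: 12.22
tool_pos: [0.5184, -0.3168, 0.3068]
tool_rot: [-1.565, -0.003, -1.734]
contact_force: [-0.1, -1.1, 0.1]
opening: 0.032
```

```bash
python3 -c "
from h import *
st();snap('wrist','w3.png')"
```

```text
{'time': 12.225, 'qpos': [-0.6747, 0.4572, 1.1578, 0.0001, 1.5196, -0.512], 'tool_pos': [0.5184, -0.3168, 0.3068], 'tool_rot': [-1.5647, -0.0033, -1.7336], 'contact_force': [-0.0652, -1.1084, 0.0891], 'opening': 0.032}
[[-0.162, 0.006, 0.987], [-0.987, -0.004, -0.162], [0.003, -1.0, 0.006]]
```

View pics/w3.png

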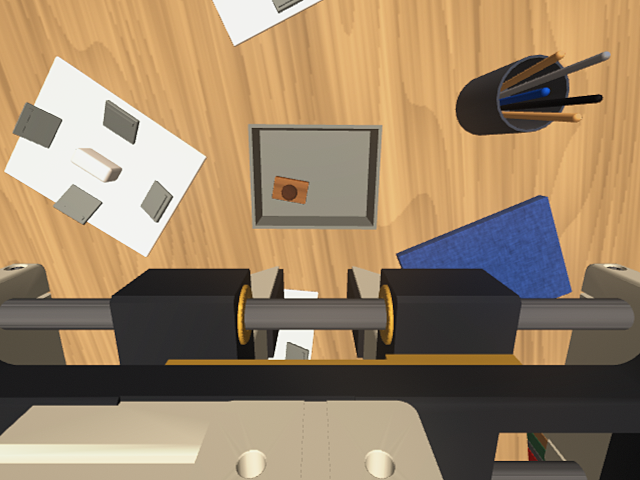

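```bash
python3 -c "
from h import *
im=cv2.imread('pics/w3.png')
s=dict(tool_pos=[0.5184,-0.3168,0.3068],tool_rot=[-1.5647,-0.0033,-1.7336])
def refine(P):
    g=cv2.cvtColor(im,cv2.COLOR_BGR2GRAY);return g
P=np.array([pix('wrist',u,v,.062,s) for u,v in [(249,125),(382,126),(378,228.5),(254,228.5)]])
print(P,P.mean(0),[np.linalg.norm(P[i]-P[i-1]) for i in range(4)])
for a,b in((0,1),(3,2)): d=P[b]-P[a];print(np.degrees(np.arctan2(d[1],d[0])))
print(pix('wrist',289,192,.044,s))
print('now');to(.51,.2,.30,90)
"; python3 -c "
import cv2
im=cv2.imread('pics/w3.png')[110:240,235:400];cv2.imwrite('pics/c3.png',cv2.resize(im,None,fx=4.5,fy=4.5,interpolation=0))"
```

```text
[[ 0.46260088 -0.2151111   0.062     ]
 [ 0.60843776 -0.24020389  0.062     ]
 [ 0.59057918 -0.35650375  0.062     ]
 [ 0.4432352  -0.33195092  0.062     ]] [ 0.52621326 -0.28594241  0.062     ] [np.float64(0.11843383310234817), np.float64(0.14797987183408143), np.float64(0.11766302568446046), np.float64(0.1493756662052421)]
-9.762757879035265
-9.460623032839068
[ 0.49112401 -0.29781714  0.044     ]
now
to [-0.5088, 0.0051, -0.0932] [-0.15, -99.3, 0.6] f [-0.4, 0.6, 1.1] op 0.0323 t 12.28 p [0.5197, -0.3171, 0.308]
```

View pics/c3.png

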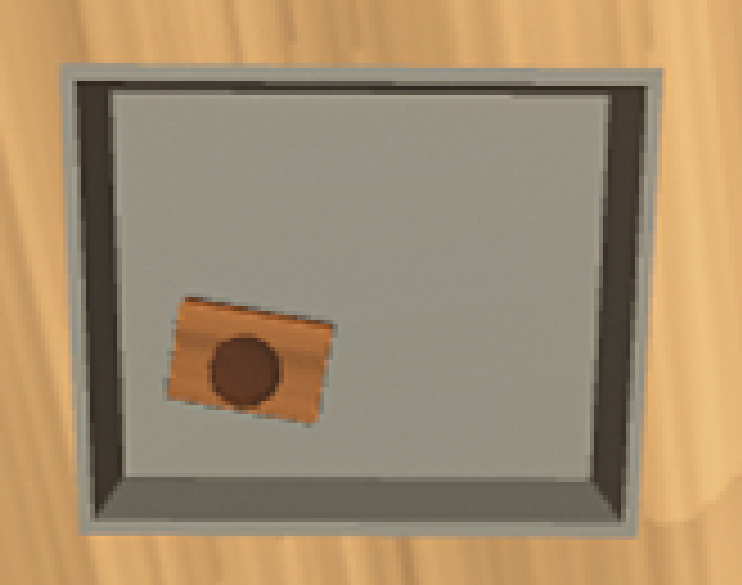

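Emit:
apply_moves(
  plan=[
    [-0.05,0,-0.01,0,-10,0,0.2],
    [-0.11,0,-0.02,0,-20,0,0.15],
    [-0.17,0,-0.03,0,-30,0,0.1],
    [-0.23,0,-0.04,0,-40,0,0.1],
    [-0.29,0,-0.05,0,-50,0,0.1],
  ],
)

```text
time: 12.9
tool_pos: [0.5144, -0.0201, 0.3018]
tool_rot: [-1.571, 0.0, -0.855]
contact_force: [1.8, -0.3, -0.2]
opening: 0.0411
```

```bash
python3 -c "
from h import *
to(.53,.26,.28,90)"
```

```text
to [-0.2012, 0.0219, 0.1955] [-0.01, -49.0, 0.0] f [1.8, -0.3, -0.2] op 0.0411 t 12.9 p [0.5144, -0.0201, 0.3018]
```

Emit:
apply_moves(
  plan=[
    [-0.04,0.005,0.039,0,-10,0,0.1],
    [-0.08,0.01,0.078,0,-20,0,0.1],
    [-0.12,0.014,0.117,0,-30,0,0.1],
    [-0.16,0.018,0.156,0,-40,0,0.1],
    [-0.201,0.022,0.195,0,-49,0,0.1],
  ],
)

```text
time: 13.52
tool_pos: [0.5316, 0.259, 0.2797]
tool_rot: [-1.571, -0.0, -0.0]
contact_force: [1.1, -0.6, -0.2]
opening: 0.0412
```

```bash
python3 -c "
from h import *
st();knobs();knobs('top');to(.486,.270,.055,90)"
```

```text
{'time': 13.525, 'qpos': [0.3239, 0.4402, 1.2572, -0.0001, 1.4441, -1.2468], 'tool_pos': [0.5316, 0.259, 0.2797], 'tool_rot': [-1.5709, -0.0001, -0.0001], 'contact_force': [1.0544, -0.6447, -0.1952], 'opening': 0.0412}
[[1.0, 0.0, 0.0], [-0.0, -0.0, 1.0], [0.0, -1.0, -0.0]]
knob [385.1 213.6] 99 [0.5353 0.337  0.06  ]
knob [163.7 232.6] 78 [0.5386 0.2644 0.06  ]
knob [134.  232.8] 72 [0.5382 0.3363 0.06  ]
knob [161.7 254.4] 82 [0.4857 0.2661 0.06  ]
to [-0.0443, 0.2237, 0.0077] [-0.08, 0.17, -0.1] f [0.2, -0.7, 0.5] op 0.0412 t 13.62 p [0.5307, 0.2622, 0.2786]
```

Emit:
apply_moves(
  plan=[
    [-0.045,0.06,0.006,0,0,0,0.1],
    [-0.045,0.12,0.006,0,0,0,0.1],
    [-0.045,0.17,0.006,0,0,0,0.1],
    [-0.045,0.21,0.006,0,0,0,0.1],
    [-0.045,0.223,0.006,0,0,0,0.1],
  ],
)

```text
time: 14.25
tool_pos: [0.4857, 0.2624, 0.0548]
tool_rot: [-1.572, 0.004, -0.007]
contact_force: [0.3, -0.1, 0.2]
opening: 0.0414
```

Emit:
apply_moves(
  plan=[
    [0,0,0,0,0,0,1],
    [0,0,0,0,0,0,1],
    [0,0,0,0,0,0,1],
    [0,0,0,0,0,0,1],
    [0,-0.02,0,0,0,0,1],
  ],
)

```text
time: 14.88
tool_pos: [0.4866, 0.2635, 0.0766]
tool_rot: [-1.571, 0.002, -0.005]
contact_force: [0.6, 0.8, -0.7]
opening: 0.0192
```

Emit:
apply_moves(
  plan=[
    [0,-0.03,0,0,0,0,1],
    [0,-0.06,0,0,0,0,1],
    [0,-0.09,0,0,0,0,1],
    [0,-0.12,0,0,0,0,1],
    [0,-0.14,0,0,0,0,1],
  ],
)

```text
time: 15.5
tool_pos: [0.4874, 0.2639, 0.2189]
tool_rot: [-1.57, -0.002, -0.005]
contact_force: [0.4, -0.1, -0.7]
opening: 0.0188
```

Emit:
apply_moves(
  plan=[
    [0,0,-0.045,0,10,0,1],
    [0,0,-0.1,0,20,0,1],
    [0,0,-0.16,0,30,0,1],
    [0,0,-0.22,0,40,0,1],
    [0,0,-0.28,0,50,0,1],
  ],
)

```text
time: 16.12
tool_pos: [0.4854, -0.018, 0.2174]
tool_rot: [-1.57, -0.001, -0.884]
contact_force: [0.8, 0.3, -1.2]
opening: 0.0192
```

```bash
python3 -c "
from h import *
to(.549,-.3173,.16,-9.7)"
```

```text
to [0.2716, 0.0575, -0.1407] [-0.07, 49.07, 0.03] f [0.8, 0.3, -1.2] op 0.0192 t 16.12 p [0.4854, -0.018, 0.2174]
```

Emit:
apply_moves(
  plan=[
    [0.052,0,-0.027,0,10,0,1],
    [0.106,0,-0.055,0,20,0,1],
    [0.16,0.01,-0.083,0,30,0,1],
    [0.215,0.03,-0.112,0,40,0,1],
    [0.271,0.057,-0.14,0,49.2,0,1],
  ],
)

```text
time: 16.75
tool_pos: [0.5497, -0.3088, 0.1636]
tool_rot: [-1.569, -0.001, -1.743]
contact_force: [0.3, 0.2, 0.9]
opening: 0.0189
```

```bash
python3 -c "
from h import *
to(.549,-.3173,.04,-9.7)"
```

```text
to [0.0084, 0.1236, 0.0005] [-0.12, -0.14, 0.05] f [0.3, 0.2, 0.9] op 0.0189 t 16.75 p [0.5497, -0.3088, 0.1636]
```

Emit:
apply_moves(
  plan=[
    [0.004,0,0,0,0,0,1],
    [0.004,0.04,0,0,0,0,1],
    [0.004,0.08,0,0,0,0,1],
    [0.004,0.105,0,0,0,0,1],
    [0.004,0.119,0,0,0,0,1],
  ],
)

```text
time: 17.38
tool_pos: [0.5485, -0.3095, 0.0436]
tool_rot: [-1.572, 0.001, -1.735]
contact_force: [0.4, 0.4, -1.4]
opening: 0.0191
```

```bash
python3 -c "
from h import *
to(.549,-.3173,.04,-9.7)"
```

```text
to [0.0077, 0.0036, 0.0018] [0.04, 0.27, -0.04] f [0.4, 0.4, -1.4] op 0.0191 t 17.38 p [0.5485, -0.3095, 0.0436]
```

Emit:
apply_moves(
  plan=[
    [0.006,0.002,0,0,0,0,1],
    [0.006,0.002,0,0,0,0,0.3],
    [0.006,0.002,0,0,0,0,0.3],
    [0.006,0.002,0,0,0,0,0.3],
    [0.006,-0.03,0,0,0,0,0.3],
  ],
)

```text
time: 18.0
tool_pos: [0.5463, -0.3154, 0.0723]
tool_rot: [-1.575, 0.002, -1.737]
contact_force: [0.4, -0.9, -0.3]
opening: 0.0323
```

Emit:
apply_moves(
  plan=[
    [0,-0.05,0,0,0,0,0.3],
    [0,-0.1,0,0,0,0,0.3],
    [0,-0.15,0,0,0,0,0.3],
    [-0.06,-0.17,0,0,-10,0,0.2],
    [-0.12,-0.19,0,0,-20,0,0.1],
  ],
)

```text
time: 18.62
tool_pos: [0.5672, -0.1986, 0.265]
tool_rot: [-1.569, -0.001, -1.384]
contact_force: [0.6, 0.2, -1.2]
opening: 0.0401
```

```bash
python3 -c "
from h import *
to(.5390,.265,.20,90); knobs('top')"
```

```text
to [-0.4608, 0.0648, 0.0584] [-0.04, -79.29, 0.08] f [0.6, 0.2, -1.2] op 0.0401 t 18.62 p [0.5672, -0.1986, 0.265]
knob [134.4 232.2] 75 [0.5396 0.3356 0.06  ]
knob [164.1 232.6] 69 [0.5387 0.2634 0.06  ]
```

Emit:
apply_moves(
  plan=[
    [-0.055,0,0.01,0,-10,0,0.1],
    [-0.11,0,0.02,0,-20,0,0.1],
    [-0.165,0,0.03,0,-30,0,0.1],
    [-0.22,0,0.04,0,-40,0,0.1],
    [-0.275,0,0.05,0,-50,0,0.1],
  ],
)

```text
time: 19.3
tool_pos: [0.5661, 0.0817, 0.264]
tool_rot: [-1.57, -0.001, -0.51]
contact_force: [0.3, -0.5, 0.6]
opening: 0.0411
```

```bash
python3 -c "
from h import *
to(.5390,.265,.20,90)"
```

```text
to [-0.1132, 0.064, 0.1468] [-0.02, -29.21, 0.05] f [0.3, -0.5, 0.6] op 0.0411 t 19.3 p [0.5661, 0.0817, 0.264]
```

Emit:
apply_moves(
  plan=[
    [-0.035,0,0.045,0,-10,0,0.1],
    [-0.07,0.02,0.09,0,-20,0,0.1],
    [-0.113,0.04,0.147,0,-29.2,0,0.1],
    [-0.113,0.064,0.147,0,-29.2,0,0.1],
    [-0.113,0.064,0.147,0,-29.2,0,0.1],
  ],
)

```text
time: 19.92
tool_pos: [0.5389, 0.2642, 0.1978]
tool_rot: [-1.572, 0.004, -0.004]
contact_force: [-0.9, -0.1, 0.1]
opening: 0.0412
```

```bash
python3 -c "
from h import *
to(.5390,.265,.055,90)"
```

```text
to [0.0007, 0.1428, 0.001] [0.08, -0.22, -0.23] f [-0.9, -0.1, 0.1] op 0.0412 t 19.93 p [0.5389, 0.2642, 0.1978]
```

Emit:
apply_moves(
  plan=[
    [0,0.05,0.001,0,0,0,0.1],
    [0,0.1,0.001,0,0,0,0.1],
    [0,0.13,0.001,0,0,0,0.1],
    [0,0.143,0.001,0,0,0,0.1],
    [0,0.143,0.001,0,0,0,0.1],
  ],
)

```text
time: 20.55
tool_pos: [0.5411, 0.264, 0.0572]
tool_rot: [-1.571, -0.0, -0.007]
contact_force: [-0.1, -0.4, 0.1]
opening: 0.0416
```

Emit:
apply_moves(
  plan=[
    [0,0,0,0,0,0,1],
    [0,0,0,0,0,0,1],
    [0,0,0,0,0,0,1],
    [0,0,0,0,0,0,1],
    [0,-0.02,0,0,0,0,1],
  ],
)

```text
time: 21.18
tool_pos: [0.5393, 0.2643, 0.0756]
tool_rot: [-1.572, 0.003, -0.005]
contact_force: [-0.1, -0.1, -1.2]
opening: 0.019
```

Emit:
apply_moves(
  plan=[
    [0,-0.03,0,0,0,0,1],
    [0,-0.06,0,0,0,0,1],
    [0,-0.09,0,0,0,0,1],
    [0,-0.12,0,0,0,0,1],
    [0,-0.14,0,0,0,0,1],
  ],
)

```text
time: 21.8
tool_pos: [0.5405, 0.2647, 0.2181]
tool_rot: [-1.57, -0.001, -0.005]
contact_force: [0.1, 0.4, -0.6]
opening: 0.0191
```

Emit:
apply_moves(
  plan=[
    [0,0,-0.045,0,10,0,1],
    [0,0,-0.1,0,20,0,1],
    [0,0,-0.16,0,30,0,1],
    [0,0,-0.22,0,40,0,1],
    [0,0,-0.28,0,50,0,1],
  ],
)

```text
time: 22.42
tool_pos: [0.5384, -0.0172, 0.2166]
tool_rot: [-1.571, 0.0, -0.884]
contact_force: [0.7, -0.4, -0.4]
opening: 0.019
```

```bash
python3 -c "
from h import *
to(.499,-.2538,.16,-9.7)"
```

```text
to [0.1579, 0.0566, -0.1806] [0.0, 49.08, -0.0] f [0.7, -0.4, -0.4] op 0.019 t 22.43 p [0.5384, -0.0172, 0.2166]
```

Emit:
apply_moves(
  plan=[
    [0.03,0,-0.036,0,10,0,1],
    [0.062,0,-0.072,0,20,0,1],
    [0.094,0,-0.108,0,30,0,1],
    [0.126,0.025,-0.144,0,40,0,1],
    [0.158,0.057,-0.181,0,49.1,0,1],
  ],
)

```text
time: 23.05
tool_pos: [0.5004, -0.2543, 0.1596]
tool_rot: [-1.569, -0.001, -1.74]
contact_force: [0.8, 0.7, -1.4]
opening: 0.0192
```

Emit:
apply_moves(
  plan=[
    [0,0,0,0,0,0,1],
    [0,0.04,0,0,0,0,1],
    [0,0.08,0,0,0,0,1],
    [0,0.1,0,0,0,0,1],
    [0,0.11,0,0,0,0,1],
  ],
)

```text
time: 23.68
tool_pos: [0.5005, -0.2515, 0.0489]
tool_rot: [-1.572, 0.001, -1.733]
contact_force: [0.8, -0.3, -0.3]
opening: 0.0194
```

```bash
python3 -c "
from h import *
to(.499,-.2538,.041,-9.7)"
```

```text
to [0.0025, 0.0079, -0.0011] [0.06, 0.39, -0.05] f [0.8, -0.3, -0.3] op 0.0194 t 23.68 p [0.5005, -0.2515, 0.0489]
```

Emit:
apply_moves(
  plan=[
    [0,0.008,-0.001,0,0,0,1],
    [0,0.008,-0.001,0,0,0,0.3],
    [0,0.008,-0.001,0,0,0,0.3],
    [0,0.008,-0.001,0,0,0,0.3],
    [0,-0.03,-0.001,0,0,0,0.3],
  ],
)

```text
time: 24.3
tool_pos: [0.498, -0.2515, 0.078]
tool_rot: [-1.576, 0.002, -1.735]
contact_force: [1.2, 0.1, 0.5]
opening: 0.0323
```

Emit:
apply_moves(
  plan=[
    [0,-0.05,0,0,0,0,0.3],
    [0,-0.1,0,0,0,0,0.3],
    [0,-0.15,0,0,0,0,0.3],
    [-0.06,-0.17,0,0,-10,0,0.2],
    [-0.12,-0.19,0,0,-20,0,0.1],
  ],
)

```text
time: 24.92
tool_pos: [0.5189, -0.1346, 0.2706]
tool_rot: [-1.569, -0.001, -1.382]
contact_force: [0.9, -0.5, 0.2]
opening: 0.0404
```

Emit:
apply_moves(
  plan=[
    [-0.055,0,0.01,0,-10,0,0.1],
    [-0.11,0,0.02,0,-20,0,0.1],
    [-0.165,0,0.03,0,-30,0,0.1],
    [-0.22,0,0.04,0,-40,0,0.1],
    [-0.275,0,0.05,0,-50,0,0.1],
  ],
)

```text
time: 25.55
tool_pos: [0.5172, 0.1458, 0.2697]
tool_rot: [-1.57, -0.001, -0.508]
contact_force: [1.2, 0.1, 0.5]
opening: 0.0413
```

```bash
python3 -c "
from h import *
knobs('top',f='t5.png');to(.5395,.337,.20,90)"
```

```text
knob [134.4 232.2] 75 [0.5396 0.3356 0.06  ]
to [-0.0678, 0.0705, 0.1734] [-0.26, -28.45, -0.02] f [-2.1, 4.2, -0.6] op 0.0413 t 25.6 p [0.5164, 0.152, 0.2696]
```

Emit:
apply_moves(
  plan=[
    [-0.022,0,0.056,0,-10,0,0.1],
    [-0.044,0.02,0.112,0,-20,0,0.1],
    [-0.068,0.04,0.175,0,-29,0,0.1],
    [-0.068,0.07,0.175,0,-29,0,0.1],
    [-0.068,0.07,0.175,0,-29,0,0.1],
  ],
)

```text
time: 26.22
tool_pos: [0.5427, 0.3299, 0.1965]
tool_rot: [-1.573, 0.005, -0.006]
contact_force: [0.8, -0.9, -0.0]
opening: 0.0414
```

```bash
python3 -c "
from h import *
to(.5395,.337,.055,90)"
```

```text
to [-0.0025, 0.1415, 0.0074] [0.14, -0.36, -0.3] f [0.8, -0.9, -0.0] op 0.0414 t 26.23 p [0.5427, 0.3299, 0.1965]
```

Emit:
apply_moves(
  plan=[
    [-0.002,0.05,0.007,0,0,0,0.1],
    [-0.002,0.1,0.007,0,0,0,0.1],
    [-0.002,0.13,0.007,0,0,0,0.1],
    [-0.002,0.141,0.007,0,0,0,0.1],
    [-0.002,0.141,0.007,0,0,0,0.1],
  ],
)

```text
time: 26.85
tool_pos: [0.5431, 0.3365, 0.0594]
tool_rot: [-1.57, -0.001, -0.008]
contact_force: [0.3, 0.9, 0.5]
opening: 0.0413
```

Emit:
apply_moves(
  plan=[
    [0,0,0,0,0,0,1],
    [0,0,0,0,0,0,1],
    [0,0,0,0,0,0,1],
    [0,0,0,0,0,0,1],
    [0,-0.02,0,0,0,0,1],
  ],
)

```text
time: 27.48
tool_pos: [0.5412, 0.3365, 0.0769]
tool_rot: [-1.572, 0.003, -0.007]
contact_force: [-0.0, -0.1, -0.4]
opening: 0.0189
```

Emit:
apply_moves(
  plan=[
    [0,-0.03,0,0,0,0,1],
    [0,-0.06,0,0,0,0,1],
    [0,-0.09,0,0,0,0,1],
    [0,-0.12,0,0,0,0,1],
    [0,-0.14,0,0,0,0,1],
  ],
)

```text
time: 28.1
tool_pos: [0.5423, 0.337, 0.2196]
tool_rot: [-1.57, -0.001, -0.007]
contact_force: [0.5, 0.0, -0.8]
opening: 0.0191
```

Emit:
apply_moves(
  plan=[
    [0,0,-0.045,0,10,0,1],
    [0,0,-0.1,0,20,0,1],
    [0,0,-0.16,0,30,0,1],
    [0,0,-0.22,0,40,0,1],
    [0,0,-0.28,0,50,0,1],
  ],
)

```text
time: 28.72
tool_pos: [0.5398, 0.0552, 0.2181]
tool_rot: [-1.571, 0.0, -0.885]
contact_force: [0.1, -0.4, -0.3]
opening: 0.019
```

```bash
python3 -c "
from h import *
to(.5578,-.266,.16,-9.7)"
```

```text
to [0.26, 0.0581, -0.1894] [0.0, 48.98, 0.0] f [0.1, -0.4, -0.3] op 0.019 t 28.73 p [0.5398, 0.0552, 0.2181]
```

Emit:
apply_moves(
  plan=[
    [0.048,0,-0.035,0,10,0,1],
    [0.098,0,-0.07,0,20,0,1],
    [0.148,0.01,-0.107,0,30,0,1],
    [0.203,0.03,-0.147,0,40,0,1],
    [0.26,0.057,-0.189,0,49,0,1],
  ],
)

```text
time: 29.35
tool_pos: [0.5591, -0.2452, 0.1686]
tool_rot: [-1.57, -0.0, -1.741]
contact_force: [-0.0, 0.7, 0.0]
opening: 0.0191
```

Emit:
apply_moves(
  plan=[
    [0.002,0,0,0,0,0,1],
    [0.002,0.02,0,0,0,0,1],
    [0.002,0.02,0,0,0,0,1],
    [0.002,0.02,0,0,0,0,1],
    [0.002,0.02,0,0,0,0,1],
  ],
)

```text
time: 29.98
tool_pos: [0.5593, -0.2447, 0.1499]
tool_rot: [-1.569, -0.0, -1.734]
contact_force: [-0.0, 0.9, -0.3]
opening: 0.0192
```

```bash
python3 -c "
from h import *
to(.5578,-.266,.041,-9.7)"
```

```text
to [0.0212, 0.1089, 0.0018] [-0.09, 0.35, 0.03] f [-0.0, 0.9, -0.3] op 0.0192 t 29.98 p [0.5593, -0.2447, 0.1499]
```

Emit:
apply_moves(
  plan=[
    [0.021,0,0.001,0,0,0,1],
    [0.021,0.03,0.001,0,0,0,1],
    [0.021,0.07,0.001,0,0,0,1],
    [0.021,0.095,0.001,0,0,0,1],
    [0.021,0.106,0.001,0,0,0,1],
  ],
)

```text
time: 30.6
tool_pos: [0.5556, -0.2668, 0.0415]
tool_rot: [-1.573, 0.001, -1.736]
contact_force: [0.1, -1.2, 0.9]
opening: 0.0192
```

```bash
python3 -c "
from h import *
to(.5578,-.266,.041,-9.7)"
```

```text
to [-0.0011, 0.0004, 0.002] [0.1, 0.26, -0.03] f [0.1, -1.2, 0.9] op 0.0192 t 30.6 p [0.5556, -0.2668, 0.0415]
```

Emit:
apply_moves(
  plan=[
    [0,0.001,0.001,0,0,0,0.3],
    [0,0.001,0.001,0,0,0,0.3],
    [0,0.001,0.001,0,0,0,0.3],
    [0,-0.01,0.001,0,0,0,0.3],
    [0,-0.04,0,0,0,0,0.3],
  ],
)

```text
time: 31.22
tool_pos: [0.5557, -0.2655, 0.0828]
tool_rot: [-1.573, 0.001, -1.735]
contact_force: [0.5, -0.9, 1.2]
opening: 0.032
```

Emit:
apply_moves(
  plan=[
    [0,-0.05,0,0,0,0,0.3],
    [0.01,-0.1,-0.01,0,0,0,0.3],
    [0.02,-0.15,-0.02,0,0,0,0.3],
    [0.04,-0.2,-0.03,0,0,0,0.3],
    [0.05,-0.22,-0.03,0,0,0,0.3],
  ],
)

```text
time: 31.85
tool_pos: [0.5184, -0.3115, 0.308]
tool_rot: [-1.565, -0.004, -1.736]
contact_force: [-0.3, 1.2, -0.4]
opening: 0.0322
```

```bash
python3 -c "
from h import *
st();s,im=snap('wrist','w4.png');snap('top','t4.png')
print(pix('wrist',316,177,.062,s))
t=cv2.imread('pics/t4.png')
a=cv2.resize(im[100:260,200:420],None,fx=3,fy=3);b=cv2.resize(t[180:300,245:330],None,fx=3,fy=4)
cv2.imwrite('pics/c4.png',np.hstack([a,np.pad(b,((0,0),(0,0),(0,0)))[:480][:, :140] if 0 else cv2.resize(t[195:290,250:330],(140*1,480//3*1)) if 0 else cv2.resize(t[195:355,250:296],(138,480))]))"
```

```text
{'time': 31.85, 'qpos': [-0.6677, 0.4509, 1.1645, -0.0001, 1.519, -0.5027], 'tool_pos': [0.5184, -0.3115, 0.308], 'tool_rot': [-1.5646, -0.0036, -1.7357], 'contact_force': [-0.2684, 1.245, -0.3991], 'opening': 0.0322}
[[-0.164, 0.006, 0.986], [-0.986, -0.005, -0.164], [0.004, -1.0, 0.006]]
[ 0.52683957 -0.27854784  0.062     ]
```

View pics/w4.png

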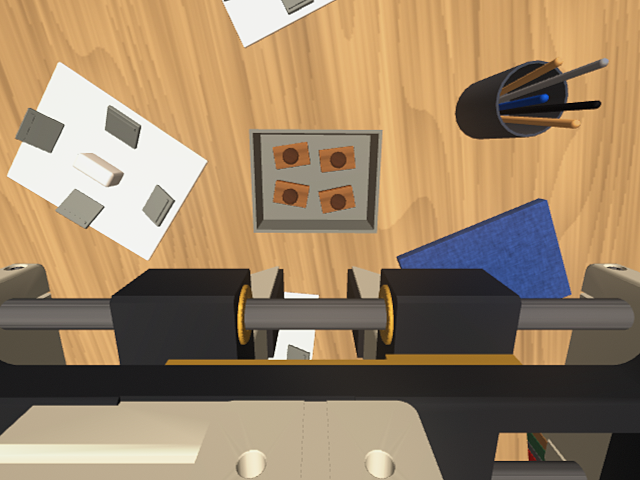

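All four stamps stand upright in the box, with knobs at (291,156), (338,160), (291,195) and (338,202). I'll refine the box pose relative to the known release points, then recheck the lid and the drawer.

```bash
python3 -c "
from h import *
s=dict(tool_pos=[0.5184,-0.3115,0.308],tool_rot=[-1.5646,-0.0036,-1.7357])
im=cv2.imread('pics/w4.png');h=cv2.cvtColor(im,cv2.COLOR_BGR2HSV)[120:245,235:400]
# box rim: non-wood
m=((h[...,1]<75)|(h[...,2]<90)).astype(np.uint8)*255
cs,_=cv2.findContours(m,cv2.RETR_EXTERNAL,cv2.CHAIN_APPROX_NONE);c=max(cs,key=cv2.contourArea);c=cv2.convexHull(c)[:,0]+[235,120]
w=np.array([pix('wrist',u+0,v+0,.062,s)[:2] for u,v in c],np.float32);print('tub wrist',cv2.minAreaRect(w))
K=np.array([pix('wrist',u,v,.044,s)[:2] for u,v in[(291,156),(338,160),(291,195),(338,202)]]);print(K-np.array([[.499,-.253],[.5575,-.266],[.489,-.301],[.548,-.3155]]),K.mean(0))
t=cv2.imread('pics/t4.png')
b=(255,205,330,290);hs=cv2.cvtColor(t[b[1]:b[3],b[0]:b[2]],cv2.COLOR_BGR2HSV)
m=((hs[...,1]<40)&(hs[...,2]>150)).astype(np.uint8)*255;m=cv2.morphologyEx(m,cv2.MORPH_CLOSE,np.ones((5,5)))
cs,_=cv2.findContours(m,cv2.RETR_EXTERNAL,cv2.CHAIN_APPROX_NONE);c=max(cs,key=cv2.contourArea)[:,0]+[b[0],b[1]]
print('lid',cv2.minAreaRect(np.array([pix('top',u,v,.012)[:2] for u,v in c],np.float32)))
to(.50,-.04,.28,15.6+90)
"
```

```text
tub wrist ((0.5247348546981812, -0.2848305106163025), (0.11914660036563873, 0.1488296389579773), 80.27352905273438)
[[ 0.00237552  0.00219188]
 [-0.0014535   0.00130846]
 [ 0.00381028  0.00427522]
 [ 0.00057144  0.00058359]] [ 0.52470093 -0.28178521]
lid ((0.5272682309150696, -0.0375518798828125), (0.15928274393081665, 0.12661699950695038), 15.647012710571289)
to [-0.2651, 0.0255, -0.0635] [-0.02, -115.08, 0.48] f [0.2, -0.5, -0.9] op 0.0321 t 31.95 p [0.5188, -0.3118, 0.3068]
```

```bash
python3 -c "
from h import *
to(.47,-.05,.28,-74.4)
"
```

```text
to [-0.2503, 0.0253, -0.0914] [-0.43, 64.92, -0.02] f [0.2, -0.5, -0.9] op 0.0321 t 31.95 p [0.5188, -0.3118, 0.3068]
```

Emit:
apply_moves(
  plan=[
    [-0.04,0.005,-0.01,0,10,0,0.4],
    [-0.085,0.01,-0.025,0,20,0,0.43],
    [-0.13,0.015,-0.04,0,30,0,0.43],
    [-0.175,0.02,-0.06,0,40,0,0.43],
    [-0.22,0.025,-0.08,0,50,0,0.43],
  ],
)

```text
time: 32.58
tool_pos: [0.4744, -0.078, 0.2767]
tool_rot: [-1.572, -0.001, -2.613]
contact_force: [0.9, -0.8, 0.1]
opening: 0.0263
```

```bash
python3 -c "
from h import *
to(.47,-.05,.28,-74.4)
"
```

```text
to [-0.0103, -0.0033, -0.0264] [0.08, 14.68, 0.06] f [0.9, -0.8, 0.1] op 0.0263 t 32.58 p [0.4744, -0.078, 0.2767]
```

Emit:
apply_moves(
  plan=[
    [-0.005,-0.003,-0.015,0,7,0,0.43],
    [-0.01,-0.003,-0.026,0,14.7,0,0.43],
    [-0.01,-0.003,-0.026,0,14.7,0,0.43],
    [-0.01,-0.003,-0.026,0,14.7,0,0.43],
    [-0.01,-0.003,-0.026,0,14.7,0,0.43],
  ],
)

```text
time: 33.2
tool_pos: [0.4709, -0.0532, 0.2805]
tool_rot: [-1.571, -0.0, -2.863]
contact_force: [-0.9, -0.1, 0.6]
opening: 0.0262
```

```bash
python3 -c "
from h import *
st();snap('wrist','w5.png')
"
```

```text
{'time': 33.2, 'qpos': [-0.2745, 0.2153, 1.5799, 0.0, 1.3468, 1.0181], 'tool_pos': [0.4709, -0.0532, 0.2805], 'tool_rot': [-1.5711, -0.0004, -2.8634], 'contact_force': [-0.8712, -0.1126, 0.5758], 'opening': 0.0262}
[[-0.962, -0.0, 0.275], [-0.275, 0.0, -0.962], [0.0, -1.0, -0.0]]
```

View pics/w5.png

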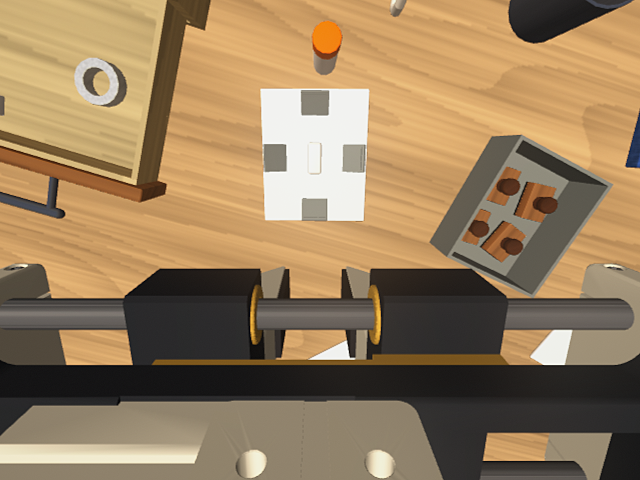

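```bash
python3 -c "
from h import *
s=dict(tool_pos=[0.4709,-0.0532,0.2805],tool_rot=[-1.5711,-0.0004,-2.8634])
im=cv2.imread('pics/w5.png');h=cv2.cvtColor(im,cv2.COLOR_BGR2HSV)[80:235,250:385]
m=(h[...,1]<50).astype(np.uint8)*255;m=cv2.morphologyEx(m,cv2.MORPH_OPEN,np.ones((3,3)))
cs,_=cv2.findContours(m,cv2.RETR_EXTERNAL,cv2.CHAIN_APPROX_NONE);c=max(cs,key=cv2.contourArea)[:,0]+[250,80]
print(cv2.minAreaRect(c.astype(np.float32)))
print('lid',cv2.minAreaRect(np.array([pix('wrist',u,v,.012,s)[:2] for u,v in c],np.float32)))
print('block',pix('wrist',314.5,157,.034,s))
to(.525,-.043,.10,-74.4)
t=cv2.imread('pics/t4.png');print(knobs('top'))
"
```

```text
((314.5, 154.5), (131.0, 107.0), 90.0)
lid ((0.5246391296386719, -0.03674657642841339), (0.1542719304561615, 0.12538498640060425), 15.595916748046875)
block [ 0.5259999  -0.03679891  0.034     ]
to [-0.0549, 0.1805, 0.005] [0.01, 0.31, 0.02] f [-0.4, -0.7, -0.5] op 0.0259 t 33.25 p [0.471, -0.0533, 0.2806]
[]
```

```bash
python3 -c "
from h import *
to(.5247,-.0378,.026,-74.4)
"
```

```text
to [-0.056, 0.2546, -0.0001] [0.01, 0.29, 0.01] f [-0.1, -0.7, -0.1] op 0.0264 t 33.3 p [0.471, -0.0533, 0.2806]
```

Emit:
apply_moves(
  plan=[
    [-0.03,0.03,0,0,0.3,0,0.43],
    [-0.056,0.08,0,0,0.3,0,0.43],
    [-0.056,0.13,0,0,0.3,0,0.43],
    [-0.056,0.18,0,0,0.3,0,0.43],
    [-0.056,0.2,0,0,0.3,0,0.43],
  ],
)

```text
time: 33.92
tool_pos: [0.5232, -0.0375, 0.0777]
tool_rot: [-1.573, -0.004, -2.869]
contact_force: [0.5, 0.9, 0.9]
opening: 0.0259
```

```bash
python3 -c "
from h import *
to(.5247,-.0378,.026,-74.4)
"
```

```text
to [-0.0016, 0.0517, 0.0009] [0.14, -0.0, 0.26] f [0.5, 0.9, 0.9] op 0.0259 t 33.92 p [0.5232, -0.0375, 0.0777]
```

Emit:
apply_moves(
  plan=[
    [-0.001,0.025,0,0,0,0,0.43],
    [-0.001,0.04,0,0,0,0,0.43],
    [-0.001,0.05,0,0,0,0,0.43],
    [-0.001,0.05,0,0,0,0,1],
    [-0.001,0.05,0,0,0,0,1],
  ],
  squeeze=35,
)

```text
time: 34.55
tool_pos: [0.5262, -0.0373, 0.0314]
tool_rot: [-1.57, 0.001, -2.869]
contact_force: [-0.6, 0.9, -1.3]
opening: 0.0158
```

Emit:
apply_moves(
  plan=[
    [0,0,0,0,0,0,1],
    [0,0,0,0,0,0,1],
    [0,-0.02,0,0,0,0,1],
    [0,-0.05,0,0,0,0,1],
    [0,-0.08,0,0,0,0,1],
  ],
)

```text
time: 35.17
tool_pos: [0.5256, -0.0372, 0.1117]
tool_rot: [-1.571, -0.0, -2.87]
contact_force: [1.8, 0.7, -1.4]
opening: 0.0157
```

Emit:
apply_moves(
  plan=[
    [0,-0.02,0,0,0,0,1],
    [0,-0.05,0,0,0,0,1],
    [0,-0.09,0,0,0,0,1],
    [0,-0.09,0,0,0,0,1],
    [0,-0.09,0,0,0,0,1],
  ],
)

```text
time: 35.8
tool_pos: [0.5252, -0.0371, 0.2001]
tool_rot: [-1.571, -0.001, -2.869]
contact_force: [-0.7, -0.3, -2.1]
opening: 0.0158
```

```bash
python3 -c "
from h import *
to(.5234,-.287,.20,-99.7);s,im=snap('side','s5.png');print(proj('side',s['tool_pos']))
u,v=map(int,proj('side',s['tool_pos']));cv2.imwrite('pics/c5.png',cv2.resize(im[max(0,v-100):v+100,u-130:u+130],None,fx=2.5,fy=2.5))
"
```

```text
to [0.0689, -0.0, 0.2402] [0.02, 25.29, 0.07] f [-0.7, -0.3, -2.1] op 0.0158 t 35.8 p [0.5252, -0.0371, 0.2001]
(np.float64(305.7359899516852), np.float64(190.42804472341376))
```

View pics/c5.png

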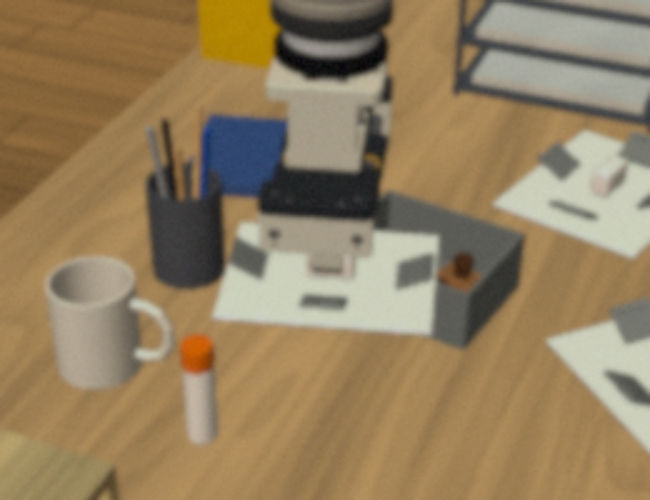

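Emit:
apply_moves(
  plan=[
    [0.012,0,0.042,0,5,0,1],
    [0.026,0,0.09,0,10,0,1],
    [0.04,0,0.14,0,15,0,1],
    [0.055,0,0.19,0,20,0,1],
    [0.069,0,0.24,0,25.3,0,1],
  ],
)

```text
time: 36.48
tool_pos: [0.523, -0.2882, 0.199]
tool_rot: [-1.572, -0.003, 2.969]
contact_force: [1.3, -0.8, -1.4]
opening: 0.0158
```

Emit:
apply_moves(
  plan=[
    [0,0,0,0,0,0,1],
    [0,0.03,0,0,0,0,1],
    [0,0.06,0,0,0,0,1],
    [0,0.08,0,0,0,0,1],
    [0,0.08,0,0,0,0,1],
  ],
)

```text
time: 37.1
tool_pos: [0.5225, -0.2851, 0.1181]
tool_rot: [-1.574, -0.005, 2.973]
contact_force: [0.3, 1.6, -2.0]
opening: 0.0155
```

```bash
python3 -c "
from h import *
to(.5234,-.287,.082,-99.7);s,im=snap('wrist','w6.png');to(.5234,-.287,.082,-99.7)
"
```

```text
to [-0.0014, 0.0361, 0.0019] [0.17, 0.05, 0.31] f [0.3, 1.6, -2.0] op 0.0155 t 37.1 p [0.5225, -0.2851, 0.1181]
to [-0.0003, 0.0377, 0.0012] [0.09, 0.05, 0.15] f [0.3, 0.7, -1.4] op 0.016 t 37.15 p [0.5234, -0.2858, 0.1197]
```

View pics/w6.png

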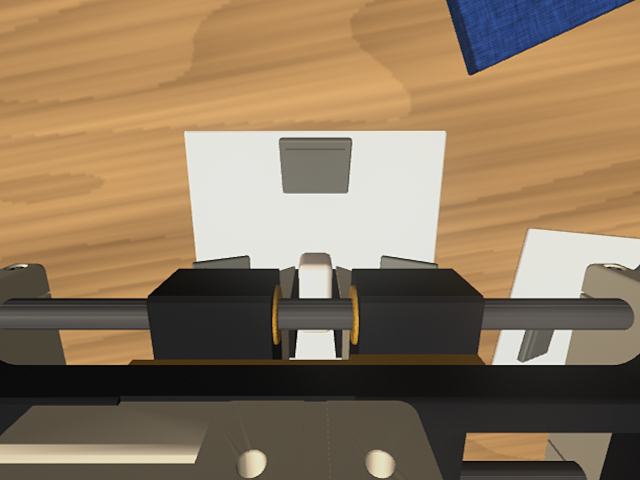

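```bash
python3 -c "
from h import *
s=robot.observe()
C=R.from_euler('xyz',s['tool_rot']).as_matrix()
for z in(.100,.103,.106):
  P=[C.T@(pix('wrist',u,v,z,s)-s['tool_pos']) for u,v in((184,131),(446,131))]
  print(z,np.round(P,4).tolist(),np.linalg.norm(P[0]-P[1]))
"
```

```text
0.1 [[-0.0763, 0.0196, -0.0622], [-0.0762, 0.0194, 0.0618]] 0.12403407616239985
0.103 [[-0.0762, 0.0166, -0.0611], [-0.0761, 0.0164, 0.0607]] 0.12178574029753048
0.106 [[-0.076, 0.0136, -0.06], [-0.0759, 0.0134, 0.0595]] 0.11953740443266105
```

Emit:
apply_moves(
  plan=[
    [-0.001,0.008,0.001,0,0,0,1],
    [-0.001,0.016,0.001,0,0,0,1],
    [-0.001,0.023,0.001,0,0,0,1],
    [-0.001,0.028,0.001,0,0,0,1],
    [-0.001,0.028,0.001,0,0,0,1],
  ],
)

```text
time: 37.78
tool_pos: [0.5244, -0.288, 0.0923]
tool_rot: [-1.571, -0.001, 2.972]
contact_force: [0.5, -0.6, -2.0]
opening: 0.0155
```

Emit:
apply_moves(
  plan=[
    [0,0.002,0,0,0,0,1],
    [0,0.004,0,0,0,0,1],
    [0,0.005,0,0,0,0,1],
    [0,0.006,0,0,0,0,1],
    [0,0.006,0,0,0,0,1],
  ],
)

```text
time: 38.4
tool_pos: [0.5246, -0.2881, 0.0867]
tool_rot: [-1.571, -0.0, 2.972]
contact_force: [0.3, 0.9, -2.1]
opening: 0.0157
```

```bash
python3 -c "
from h import *
st();to(.5234,-.287,.082,-99.7)
"
```

```text
{'time': 38.4, 'qpos': [-0.6302, 0.6241, 1.5028, 0.0001, 1.0148, 1.1101], 'tool_pos': [0.5246, -0.2881, 0.0867], 'tool_rot': [-1.5709, -0.0001, 2.9721], 'contact_force': [0.2874, 0.9249, -2.0946], 'opening': 0.0157}
[[-0.986, -0.0, -0.169], [0.169, 0.0, -0.986], [0.0, -1.0, -0.0]]
to [0.0014, 0.0047, -0.0009] [0.01, -0.01, 0.0] f [0.3, 0.9, -2.1] op 0.0157 t 38.4 p [0.5246, -0.2881, 0.0867]
```

Emit:
apply_moves(
  plan=[
    [0,0.001,0,0,0,0,1],
    [0,0.002,0,0,0,0,1],
    [0,0.003,0,0,0,0,1],
    [0,0.003,0,0,0,0,1],
    [0,0.003,0,0,0,0,1],
  ],
)

```text
time: 39.02
tool_pos: [0.5247, -0.2881, 0.0851]
tool_rot: [-1.57, 0.001, 2.972]
contact_force: [-3.0, 2.0, 8.3]
opening: 0.0158
```

Emit:
apply_moves(
  plan=[
    [0,0.001,0,0,0,0,1],
    [0,0.002,0,0,0,0,1],
    [0,0.003,0,0,0,0,1],
    [0,0.003,0,0,0,0,1],
    [0,0.003,0,0,0,0,1],
  ],
)

```text
time: 39.65
tool_pos: [0.5247, -0.2881, 0.085]
tool_rot: [-1.57, 0.002, 2.972]
contact_force: [-9.4, 6.0, 29.3]
opening: 0.0158
```

```bash
python3 -c "
from h import *
st()
"
```

```text
{'time': 39.65, 'qpos': [-0.63, 0.6252, 1.5062, -0.0002, 1.0079, 1.11], 'tool_pos': [0.5247, -0.2881, 0.085], 'tool_rot': [-1.5697, 0.002, 2.9724], 'contact_force': [-9.3732, 5.9917, 29.2594], 'opening': 0.0158}
[[-0.986, 0.002, -0.168], [0.168, -0.001, -0.986], [-0.002, -1.0, 0.001]]
```

Emit:
apply_moves(
  plan=[
    [0,-0.003,0,0,0,0,1],
    [0,-0.004,0,0,0,0,0.6],
    [0,-0.004,0,0,0,0,0.43],
    [0,-0.004,0,0,0,0,0.43],
    [0,-0.02,0,0,0,0,0.43],
  ],
)

```text
time: 40.28
tool_pos: [0.5239, -0.2876, 0.0999]
tool_rot: [-1.572, -0.003, 2.972]
contact_force: [0.2, 0.1, 0.0]
opening: 0.0263
```

Emit:
apply_moves(
  plan=[
    [0,-0.03,0,0,0,0,0.43],
    [0,-0.08,0,0,0,0,0.43],
    [0.02,-0.13,0,0,0,0,0.6],
    [0.04,-0.17,0,0,0,0,1],
    [0.06,-0.19,0,0,0,0,1],
  ],
)

```text
time: 40.9
tool_pos: [0.4654, -0.2782, 0.2946]
tool_rot: [-1.568, 0.005, 2.972]
contact_force: [-0.4, 0.2, -0.9]
opening: 0.0029
```

```bash
python3 -c "
from h import *
st();snap('wrist','w7.png');s,im=snap('side','s7.png');cv2.imwrite('pics/c7.png',np.vstack([cv2.resize(im[120:260,250:450],(640,448))]))
"
```

```text
{'time': 40.9, 'qpos': [-0.6802, 0.3341, 1.378, 0.0001, 1.4244, 1.06], 'tool_pos': [0.4654, -0.2782, 0.2946], 'tool_rot': [-1.5683, 0.0045, 2.9722], 'contact_force': [-0.4109, 0.1569, -0.9332], 'opening': 0.0029}
[[-0.986, 0.004, -0.169], [0.169, -0.003, -0.986], [-0.005, -1.0, 0.002]]
```

View pics/w7.png

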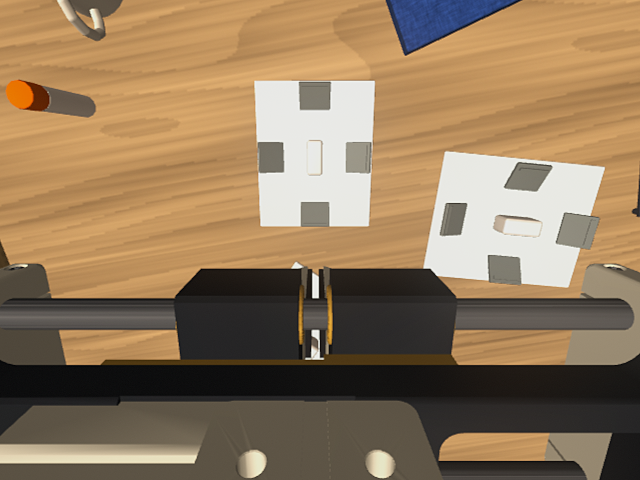

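View pics/c7.png

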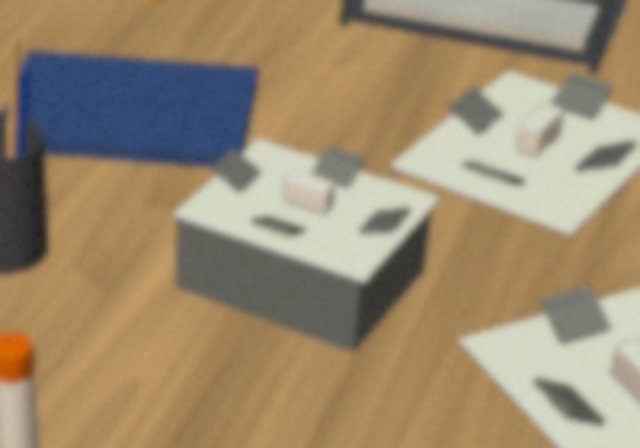

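```bash
python3 -c "
from h import *
s=dict(tool_pos=[0.4654,-0.2782,0.2946],tool_rot=[-1.5683,0.0045,2.9722])
for z in (.058,.066,.074):
  P=np.array([pix('wrist',u,v,z,s) for u,v in((255,81),(375.5,81),(370.5,226.5),(260.5,226.5))])
  print(z,P.mean(0)[:2],[round(np.linalg.norm(P[i]-P[i-1]),4) for i in range(4)],np.degrees(np.arctan2(*(P[0]-P[3])[[1,0]])))
im=cv2.imread('pics/w7.png')
for n,(u,v) in dict(xp=(315,96),yp=(271,157),yn=(358,157),xn=(315,214)).items(): print(n,pix('wrist',u,v,.075,s))
to(.5234,-.287,.2,-9.7)
"
```

```text
0.058 [ 0.52264105 -0.28891156] [np.float64(0.1578), np.float64(0.1274), np.float64(0.158), np.float64(0.1294)] -10.001185251236974
0.066 [ 0.52285676 -0.28891573] [np.float64(0.1545), np.float64(0.1248), np.float64(0.1547), np.float64(0.1267)] -10.001185251236967
0.074 [ 0.52307248 -0.2889199 ] [np.float64(0.1512), np.float64(0.1221), np.float64(0.1514), np.float64(0.124)] -10.001185251236976
xp [ 0.58361257 -0.2988777   0.075     ]
yp [ 0.53177496 -0.24235045  0.075     ]
yn [ 0.51604554 -0.33383331  0.075     ]
xn [ 0.46289257 -0.27812725  0.075     ]
to [-0.0584, 0.0951, -0.0017] [-0.39, -90.05, -0.1] f [0.4, 0.6, 0.2] op 0.0004 t 41.0 p [0.4651, -0.2784, 0.2948]
```

```bash
python3 -c "
from h import *
to(.4555,-.2763,.115,-99.8)
"
```

```text
to [0.0108, 0.1797, -0.001] [-0.18, 0.05, -0.31] f [0.4, 0.6, 0.2] op 0.0004 t 41.0 p [0.4651, -0.2784, 0.2948]
```

Emit:
apply_moves(
  plan=[
    [0.01,0.05,-0.001,0,0,0,1],
    [0.01,0.1,-0.001,0,0,0,1],
    [0.01,0.15,-0.001,0,0,0,1],
    [0.01,0.18,-0.001,0,0,0,1],
    [0.01,0.18,-0.001,0,0,0,1],
  ],
)

```text
time: 41.62
tool_pos: [0.4548, -0.2742, 0.1082]
tool_rot: [-1.574, -0.005, 2.972]
contact_force: [0.7, 0.2, -0.8]
opening: 0.0005
```

Emit:
apply_moves(
  plan=[
    [0,0.006,0,0,0,0,1],
    [0,0.012,0,0,0,0,1],
    [0,0.018,0,0,0,0,1],
    [0,0.024,0,0,0,0,1],
    [0,0.029,0,0,0,0,1],
  ],
)

```text
time: 42.25
tool_pos: [0.4555, -0.2753, 0.0817]
tool_rot: [-1.571, -0.0, 2.972]
contact_force: [-3.1, 0.7, 3.6]
opening: 0.0002
```

Emit:
apply_moves(
  plan=[
    [0,0.002,0,0,0,0,1],
    [0,0.004,0,0,0,0,1],
    [0,0.006,0,0,0,0,1],
    [0,0.006,0,0,0,0,1],
    [0,0.006,0,0,0,0,1],
  ],
)

```text
time: 42.88
tool_pos: [0.4556, -0.2754, 0.0804]
tool_rot: [-1.569, 0.002, 2.973]
contact_force: [-14.9, 9.1, 44.0]
opening: 0.0004
```

Emit:
apply_moves(
  plan=[
    [0,-0.02,0,0,0,0,1],
    [0,-0.05,0,0,0,0,1],
    [0,-0.05,0,0,0,0,1],
    [0,-0.05,0,0,0,0,1],
    [0,-0.05,0,0,0,0,1],
  ],
)

```text
time: 43.5
tool_pos: [0.4554, -0.2749, 0.1246]
tool_rot: [-1.572, -0.002, 2.972]
contact_force: [-0.0, 0.6, 0.2]
opening: 0.0003
```

```bash
python3 -c "
from h import *
to(.5136,-.3452,.125,-99.8)
"
```

```text
to [-0.0692, -0.0006, 0.0595] [0.07, 0.09, 0.1] f [-0.0, 0.6, 0.2] op 0.0003 t 43.5 p [0.4554, -0.2749, 0.1246]
```

Emit:
apply_moves(
  plan=[
    [-0.035,0,0.03,0,0,0,1],
    [-0.069,0,0.06,0,0,0,1],
    [-0.069,0.01,0.06,0,0,0,1],
    [-0.069,0.02,0.06,0,0,0,1],
    [-0.069,0.026,0.06,0,0,0,1],
  ],
)

```text
time: 44.12
tool_pos: [0.5127, -0.3447, 0.0984]
tool_rot: [-1.572, -0.002, 2.973]
contact_force: [0.4, 1.0, 0.2]
opening: 0.0005
```

Emit:
apply_moves(
  plan=[
    [0,0.006,0,0,0,0,1],
    [0,0.012,0,0,0,0,1],
    [0,0.017,0,0,0,0,1],
    [0,0.019,0,0,0,0,1],
    [0,0.019,0,0,0,0,1],
  ],
)

```text
time: 44.75
tool_pos: [0.5139, -0.3464, 0.0812]
tool_rot: [-1.57, 0.001, 2.972]
contact_force: [-1.0, -1.9, 5.2]
opening: 0.0001
```

```bash
python3 -c "
from h import *
to(.5136,-.3452,.08,-99.8)
"
```

```text
to [0.0005, 0.0012, -0.0011] [-0.03, 0.08, -0.05] f [-1.0, -1.9, 5.2] op 0.0001 t 44.75 p [0.5139, -0.3464, 0.0812]
```

Next I'll press 3 mm more, then lift and go to yp.

Emit:
apply_moves(
  plan=[
    [0,0.001,0,0,0,0,1],
    [0,0.002,0,0,0,0,1],
    [0,0.003,0,0,0,0,1],
    [0,0.003,0,0,0,0,1],
    [0,0.003,0,0,0,0,1],
  ],
)

```text
time: 45.38
tool_pos: [0.5141, -0.3465, 0.0807]
tool_rot: [-1.569, 0.002, 2.972]
contact_force: [-6.8, 2.0, 20.0]
opening: 0.0006
```

Emit:
apply_moves(
  plan=[
    [0,-0.02,0,0,0,0,1],
    [0,-0.05,0,0,0,0,1],
    [0,-0.05,-0.058,0,0,0,1],
    [0,-0.05,-0.116,0,0,0,1],
    [0,-0.05,-0.116,0,0,0,1],
  ],
)

```text
time: 46.0
tool_pos: [0.5332, -0.2271, 0.1273]
tool_rot: [-1.573, -0.002, 2.977]
contact_force: [1.1, -0.3, 0.0]
opening: 0.0003
```

```bash
python3 -c "
from h import *
to(.5334,-.2308,.08,-99.8)
"
```

```text
to [-0.0009, 0.0472, 0.0037] [0.15, 0.36, 0.14] f [1.1, -0.3, 0.0] op 0.0003 t 46.0 p [0.5332, -0.2271, 0.1273]
```

Emit:
apply_moves(
  plan=[
    [0,0.012,0.002,0,0,0,1],
    [0,0.024,0.002,0,0,0,1],
    [0,0.033,0.002,0,0,0,1],
    [0,0.039,0.002,0,0,0,1],
    [0,0.044,0.002,0,0,0,1],
  ],
)

```text
time: 46.62
tool_pos: [0.533, -0.2338, 0.0837]
tool_rot: [-1.571, 0.0, 2.971]
contact_force: [-0.6, 2.6, 4.7]
opening: 0.0005
```

Emit:
apply_moves(
  plan=[
    [0,0.002,0,0,0,0,1],
    [0,0.003,0,0,0,0,1],
    [0,0.004,0,0,0,0,1],
    [0,0.004,0,0,0,0,1],
    [0,0.004,0,0,0,0,1],
  ],
)

```text
time: 47.25
tool_pos: [0.5331, -0.2334, 0.0811]
tool_rot: [-1.571, 0.001, 2.972]
contact_force: [-2.9, 5.3, 11.0]
opening: 0.0003
```

```bash
python3 -c "
from h import *
to(.5915,-.2997,.125,-99.8)
"
```

```text
to [-0.0687, -0.0439, 0.0555] [0.0, 0.11, -0.05] f [-2.9, 5.3, 11.0] op 0.0003 t 47.25 p [0.5331, -0.2334, 0.0811]
```

Emit:
apply_moves(
  plan=[
    [0,0.001,0,0,0,0,1],
    [0,0.0015,0,0,0,0,1],
    [0,0.0015,0,0,0,0,1],
    [0,0.0015,0,0,0,0,1],
    [0,0.0015,0,0,0,0,1],
  ],
)

```text
time: 47.88
tool_pos: [0.5332, -0.2335, 0.0809]
tool_rot: [-1.57, 0.002, 2.972]
contact_force: [-5.4, 5.7, 19.8]
opening: 0.0
```

Emit:
apply_moves(
  plan=[
    [0,-0.02,0,0,0,0,1],
    [0,-0.05,0,0,0,0,1],
    [-0.035,-0.05,0.028,0,0,0,1],
    [-0.069,-0.05,0.056,0,0,0,1],
    [-0.069,-0.05,0.056,0,0,0,1],
  ],
)

```text
time: 48.5
tool_pos: [0.5924, -0.303, 0.1275]
tool_rot: [-1.57, 0.001, 2.971]
contact_force: [-0.2, 0.6, -0.7]
opening: 0.0006
```

```bash
python3 -c "
from h import *
to(.5915,-.2997,.08,-99.8)
"
```

```text
to [0.0015, 0.0475, -0.0031] [-0.07, 0.0, -0.06] f [-0.2, 0.6, -0.7] op 0.0006 t 48.5 p [0.5924, -0.303, 0.1275]
```

Emit:
apply_moves(
  plan=[
    [0,0.012,-0.002,0,0,0,1],
    [0,0.024,-0.002,0,0,0,1],
    [0,0.033,-0.002,0,0,0,1],
    [0,0.039,-0.002,0,0,0,1],
    [0,0.044,-0.002,0,0,0,1],
  ],
)

```text
time: 49.12
tool_pos: [0.5929, -0.2988, 0.0851]
tool_rot: [-1.57, 0.003, 2.972]
contact_force: [3.0, 0.5, 3.0]
opening: 0.0003
```

Emit:
apply_moves(
  plan=[
    [0,0.002,0,0,0,0,1],
    [0,0.003,0,0,0,0,1],
    [0,0.0045,0,0,0,0,1],
    [0,0.0055,0,0,0,0,1],
    [0,0.0055,0,0,0,0,1],
  ],
)

```text
time: 49.75
tool_pos: [0.5919, -0.2988, 0.0811]
tool_rot: [-1.57, 0.001, 2.972]
contact_force: [-2.0, 1.7, 14.5]
opening: 0.0003
```

Emit:
apply_moves(
  plan=[
    [0,-0.02,0,0,0,0,1],
    [0,-0.05,0,0,0,0,1],
    [0.06,-0.1,0,0,0,0,1],
    [0.12,-0.15,0,0,0,0,1],
    [0.14,-0.17,0,0,0,0,1],
  ],
)

```text
time: 50.38
tool_pos: [0.4514, -0.2743, 0.2491]
tool_rot: [-1.572, -0.003, 2.972]
contact_force: [-0.8, -0.9, 0.6]
opening: 0.0006
```

```bash
python3 -c "
from h import *
st();s,w=snap('wrist','w8.png');_,si=snap('side','s8.png');_,t=snap('top','t8.png')
a=cv2.resize(w[20:260,200:440],(400,400));b=cv2.resize(si[150:230,290:390],(400,320))
c=cv2.resize(t[80:260,90:290],(400,360))
x=np.zeros((600,800,3),np.uint8);x[:400,:400]=a;x[:320,400:]=b;x[320:600,400:]=cv2.resize(c,(400,280));cv2.imwrite('pics/c8.png',x)
"
```

```text
{'time': 50.375, 'qpos': [-0.6908, 0.3408, 1.4936, -0.0006, 1.3102, 1.0498], 'tool_pos': [0.4514, -0.2743, 0.2491], 'tool_rot': [-1.5718, -0.0029, 2.9719], 'contact_force': [-0.805, -0.8942, 0.6384], 'opening': 0.0006}
[[-0.986, -0.003, -0.169], [0.169, 0.001, -0.986], [0.003, -1.0, -0.001]]
```

View pics/c8.png

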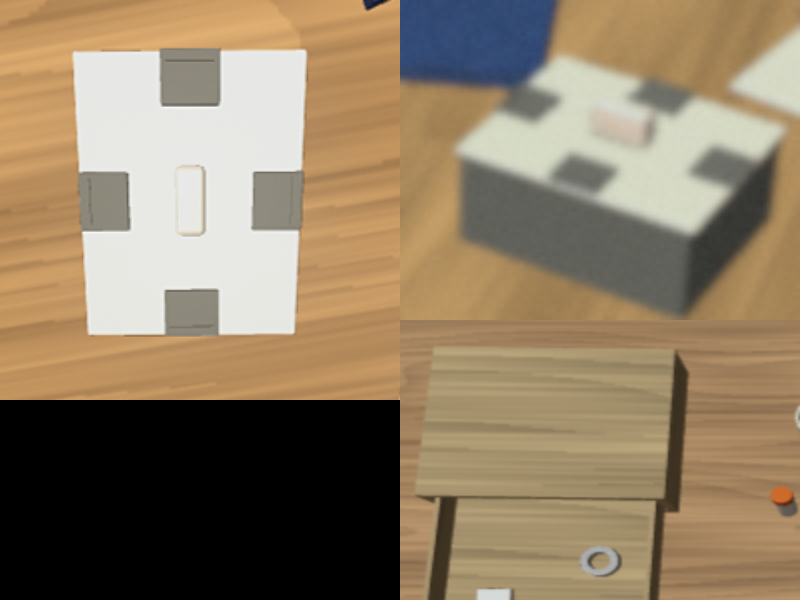

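All four tabs lie flat in both views. The tape and eraser are still in the open drawer, with no stamps left in it. Next I'll close the drawer.

Emit:
apply_moves(
  plan=[
    [0,0,-0.06,0,-2,0,1],
    [0,0,-0.12,0,-4,0,1],
    [0,0,-0.18,0,-6,0,1],
    [0,0,-0.24,0,-8,0,1],
    [0,0,-0.3,0,-10,0,1],
  ],
)

```text
time: 51.15
tool_pos: [0.5044, 0.0228, 0.247]
tool_rot: [-1.571, -0.003, -3.135]
contact_force: [0.3, -1.5, 0.3]
opening: 0.0005
```

```bash
python3 -c "
from h import *
to(.36,.27,.18,-90)
"
```

```text
to [0.1426, 0.0675, -0.248] [0.01, 0.36, 0.2] f [0.3, -1.5, 0.3] op 0.0005 t 51.15 p [0.5044, 0.0228, 0.247]
```

Emit:
apply_moves(
  plan=[
    [0.02,0,-0.05,0,0,0,1],
    [0.05,0.01,-0.1,0,0,0,1],
    [0.08,0.02,-0.15,0,0,0,1],
    [0.11,0.04,-0.2,0,0,0,1],
    [0.143,0.06,-0.248,0,0,0,1],
  ],
)

```text
time: 51.78
tool_pos: [0.3588, 0.2695, 0.1868]
tool_rot: [-1.57, -0.002, -3.136]
contact_force: [1.0, 1.0, -0.8]
opening: 0.0003
```

```bash
python3 -c "
from h import *
to(.36,.27,.061,-90)
t=cv2.imread('pics/t8.png');cv2.imwrite('pics/c9.png',cv2.resize(t[180:300,90:250],(800,600)))
"
```

```text
to [-0.0015, 0.1258, -0.0006] [-0.07, 0.29, 0.13] f [1.0, 1.0, -0.8] op 0.0003 t 51.77 p [0.3588, 0.2695, 0.1868]
```

View pics/c9.png

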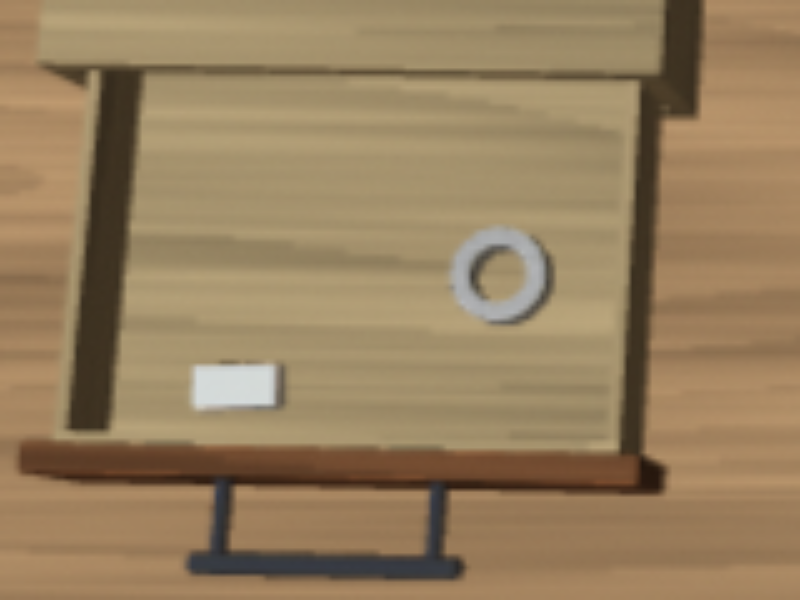

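Emit:
apply_moves(
  plan=[
    [0,0.04,0,0,0,0,1],
    [0,0.08,0,0,0,0,1],
    [0,0.12,0,0,0,0,1],
    [0,0.125,0,0,0,0,1],
    [0,0.125,0,0,0,0,1],
  ],
)

```text
time: 52.4
tool_pos: [0.3603, 0.2681, 0.0637]
tool_rot: [-1.57, -0.001, -3.136]
contact_force: [0.1, -0.0, -0.1]
opening: 0.0004
```

Emit:
apply_moves(
  plan=[
    [-0.01,0,0,0,0,0,1],
    [-0.02,0,0,0,0,0,1],
    [-0.04,0,0,0,0,0,1],
    [-0.06,0,0,0,0,0,1],
    [-0.08,0,0,0,0,0,1],
  ],
)

```text
time: 53.02
tool_pos: [0.4414, 0.2681, 0.0645]
tool_rot: [-1.571, 0.0, -3.137]
contact_force: [-2.1, -1.2, 0.5]
opening: 0.0005
```

Emit:
apply_moves(
  plan=[
    [-0.02,0,-0.001,0,0,0,1],
    [-0.04,0,-0.001,0,0,0,1],
    [-0.06,0,-0.001,0,0,0,1],
    [-0.08,0,-0.002,0,0,0,1],
    [-0.095,0,-0.002,0,0,0,1],
  ],
)

```text
time: 53.65
tool_pos: [0.5366, 0.2705, 0.0645]
tool_rot: [-1.571, 0.001, -3.137]
contact_force: [-1.9, -1.9, 0.7]
opening: 0.0005
```

```bash
python3 -c "
from h import *
st()
"
```

```text
{'time': 53.65, 'qpos': [0.3394, 0.6558, 1.5144, -0.0002, 0.9707, 1.9059], 'tool_pos': [0.5366, 0.2705, 0.0645], 'tool_rot': [-1.5709, 0.0007, -3.1372], 'contact_force': [-1.9106, -1.9372, 0.7145], 'opening': 0.0005}
[[-1.0, 0.001, 0.004], [-0.004, 0.0, -1.0], [-0.001, -1.0, -0.0]]
```

Emit:
apply_moves(
  plan=[
    [-0.006,0,0,0,0,0,1],
    [-0.012,0,0,0,0,0,1],
    [-0.016,0,0,0,0,0,1],
    [-0.018,0,0,0,0,0,1],
    [-0.02,0,0,0,0,0,1],
  ],
)

```text
time: 54.28
tool_pos: [0.5551, 0.271, 0.0639]
tool_rot: [-1.571, -0.0, -3.136]
contact_force: [-0.4, -0.1, -0.7]
opening: 0.0004
```

Emit:
apply_moves(
  plan=[
    [-0.001,0,0,0,0,0,1],
    [-0.002,0,0,0,0,0,1],
    [-0.003,0,0,0,0,0,1],
    [-0.003,0,0,0,0,0,1],
    [-0.003,0,0,0,0,0,1],
  ],
)

```text
time: 54.9
tool_pos: [0.5568, 0.271, 0.0637]
tool_rot: [-1.57, -0.003, -3.136]
contact_force: [-6.4, -1.1, 4.3]
opening: 0.0004
```

Emit:
apply_moves(
  plan=[
    [-0.001,0,0,0,0,0,1],
    [-0.002,0,0,0,0,0,1],
    [-0.002,0,0,0,0,0,1],
    [-0.002,0,0,0,0,0,1],
    [-0.002,0,0,0,0,0,1],
  ],
)

```text
time: 55.52
tool_pos: [0.5569, 0.271, 0.0637]
tool_rot: [-1.57, -0.007, -3.136]
contact_force: [-12.7, -0.6, 8.2]
opening: 0.0004
```

Emit:
apply_moves(
  plan=[
    [0.01,0,0,0,0,0,1],
    [0.04,0,0,0,0,0,1],
    [0.06,-0.05,0,0,0,0,1],
    [0.08,-0.1,0,0,0,0,1],
    [0.1,-0.16,0,0,0,0,1],
  ],
)

```text
time: 56.15
tool_pos: [0.4597, 0.2704, 0.2242]
tool_rot: [-1.571, 0.0, -3.137]
contact_force: [-0.1, 0.5, 0.0]
opening: 0.0004
```

Emit:
apply_moves(
  plan=[
    [0,-0.01,0.06,0,0,0,1],
    [0,-0.01,0.12,0,0,0,1],
    [0,-0.01,0.18,0,0,0,1],
    [0,-0.01,0.24,0,0,0,1],
    [0,-0.01,0.26,0,0,0,1],
  ],
)

```text
time: 56.78
tool_pos: [0.4619, 0.0075, 0.2334]
tool_rot: [-1.57, 0.002, -3.14]
contact_force: [0.7, 1.2, 0.4]
opening: 0.0002
```

```bash
python3 -c "
from h import *
st();_,t=snap('top','t10.png');_,s=snap('side','s10.png')
a=cv2.imread('pics/top0.png')
cv2.imwrite('pics/c10.png',np.vstack([np.hstack([cv2.resize(a[170:235,90:240],(400,173)),cv2.resize(t[170:235,90:240],(400,173))]),cv2.resize(t[80:300,90:450],(800,420))]))
d=cv2.absdiff(a[90:230,95:235],t[90:230,95:235]).max(2);print((d>25).sum(),d.max())
"
```

```text
{'time': 56.775, 'qpos': [-0.1494, 0.2294, 1.6958, -0.0006, 1.2142, 1.4199], 'tool_pos': [0.4619, 0.0075, 0.2334], 'tool_rot': [-1.5699, 0.0021, -3.14], 'contact_force': [0.7348, 1.16, 0.379], 'opening': 0.0002}
[[-1.0, 0.002, 0.002], [-0.002, -0.001, -1.0], [-0.002, -1.0, 0.001]]
2198 118
```

View pics/c10.png

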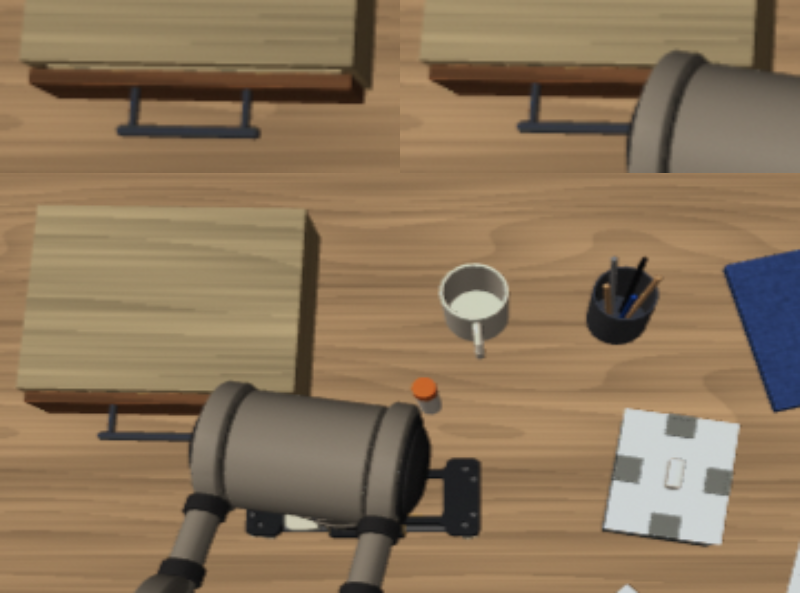

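```bash
python3 -c "
from cell import robot
print(robot.hand_in())"
```

```text
the job is handed in; nothing more can be done
None
```

The job is done and handed in after about 57 s of robot time. I opened the drawer and put all four stamps upright in the box. I then seated the 156 x 126 lid, pressed the tabs in the order xn, yn, yp, xp, and pushed the drawer shut.

**Last checks:**
- **Tabs:** all four look flat on the lid in the wrist and side views. Each press bottomed out with the fingertips at about 0.070 m, the expected height.
- **Lid:** the plate measures the right size at its seated height.
- **Drawer:** it is against its stop, with no further movement under about 13 N. The small gap visible at the start is gone. The tape and eraser were still inside, and no stamps, just before I closed it.
- **Mug and pencil cup:** both are standing.
- **Robot:** the arm is clear of everything.

**What was less clean:**
- **First tab press:** it peaked at about 44 N at the fingertips, more than intended; the other three stayed at 20 N or less. The 40 N limit applies to the arm and the gripper's body, so I believe this is within the rules.
- **Drawer pull:** it had up to 31 N of side load, because I pulled at a slightly wrong angle.
- **Lid shift:** the lid had moved about 14 mm from where I first saw it, so I measured it again before gripping.

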